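# Seat a suspension bush with the arbor press

## Task

The bronze bush is started in the suspension rocker on the arbor press. With a fingertip, push the press lever round until the bush is fully home, its flange down on the rocker's boss, then push the lever back until the ram is at the top of its travel, and leave the press clear. Push steadily on the lever's arms alone (front arm down lowers the ram, rear arm down raises it): never strike the lever, take hold of it or press on the ram, and leave the loose things on the bench where they stand.

Things in the scene. Friction and masses are not known exactly. Their poses are not given: they have to be found in the camera images.
- press: Dark green cast-iron arbor press, bolted down: C-frame 250 mm high, base 215 x 118 mm. Origin on the bench under the ram's axis; -x points to its front (throat and ram), +x to the column, z up; the lever is on its -y side. Column 36 mm thick, back face at x = 125 mm; ram guide 62 mm thick, x -24 to 42 mm, top at 247 mm. The square steel ram (20 mm) stands up to 329 mm high and follows the lever.
- lever (a joint): Lever angle, rad: 0 with the ram fully up (a stop), growing as the front arm and the ram go down (18 mm of ram per rad). At 0 the bar leans 0.62 rad, front end high; level at 0.62; bush home at about 1.17 (up to 1.22 while pushed hard). Stiff: 2 to 3 N at a push point to move it, 7 to 12 N while the bush goes in, then a hard stop. It stays where left. Starts at 0 to 0.25.
- lever_hub (a point): Centre of the lever's hub (42 mm across), on its turning axis and the bar's axis, 200 mm above the bench, 80 mm from the frame's middle plane. Axes turn with the lever: -x along the front arm, +x along the rear arm, y along the turning axis to the frame. The lever is one straight steel bar, 12 mm round, through the hub, with a black ball 30 mm across at each end, centred 180 mm from the hub.
- front_push (a point): Point on the bar's axis in the front arm, 145 mm from the hub: the place to push down to lower the ram. Moves with the lever.
- rear_push (a point): Point on the bar's axis in the rear arm, 145 mm from the hub: the place to push down to raise the ram. Moves with the lever.
- ram: The ram, a square steel bar 20 x 20 x 205 mm, upright, with a toothed back, in the press's guide over the bush; driven by the lever. Origin at the centre of its foot, 124 mm above the bench when fully up. Not to be pressed by the robot.
- bush (a joint): How far the bush has gone in from where it could start, in m: 0.012 is fully home (the flange on the boss, a hard stop), it starts at 0 to 0.004. It moves only when the ram presses it, and stays where it is left.
- bush_top (a point): Centre of the top face of the bronze bush: flange 36 mm across, 3 mm thick, over a body 28 mm across, in the round aluminium boss (54 mm across) of the rocker that lies on the press's anvil under the ram. The boss's top face is 100 mm above the bench, so this point is at 103 mm when home. The ram's foot is 124 mm above the bench when fully up.
- spare_bush: A spare bronze flanged bush standing on its flange, 36 mm across, 33 mm high; origin under its centre; to be left alone.
- socket: A steel wrench socket standing up, 30 mm across, 36 mm high; origin under its centre; to be left alone.
- drift: A stepped brass drift standing up, 22 mm across, 85 mm high; origin under its centre; to be left alone.
- tin: A round grease tin, 77 mm across, 40 mm high; origin under its centre; to be left alone.
- screwdriver: A screwdriver lying down, about 20 cm long; origin under its middle; to be left alone.
- wrench: A wrench lying down, about 18 cm long; origin under its middle; to be left alone.
- spray: A spray can standing up, 54 mm across, 170 mm high; origin under its centre; to be left alone.

How it is judged (in metres and radians):
On the way:
1. the bush is pressed home (value of joint bush above 0.0105 m), for 0.2 s.
At the end, for the whole second after the job is handed in: The bush is home (flange within 1.5 mm of the boss), the ram is back at the top of its travel (lever within 0.10 rad of its upper stop, under 2 mm of ram) and at rest (value of joint bush above 0.0105 m and value of joint lever below 0.1 rad and velocity of joint lever between -0.05 and 0.05 rad/s); the robot touches nothing.
It fails at once if a bystander is shifted or lifted by more than 20 mm (distance of any of spare_bush, socket, drift, tin, screwdriver, wrench, spray from where it was at the start of the episode above 0.02 m).
It fails at once if the lever is struck (it turns faster than 5 rad/s) (velocity of joint lever above 5 rad/s or velocity of joint lever below -5 rad/s).
It fails at once if the fingers press on the ram itself with over 3 N (contact force between the fingers and ram above 3 N).
It fails at once if the lever's bar or ball is taken between the fingers (the bar lies between the pads) (x of the grasp point in the frame of lever_hub between -0.195 and 0.195 m and y of the grasp point in the frame of lever_hub between -0.008 and 0.008 m and z of the grasp point in the frame of lever_hub between -0.016 and 0.016 m).
It also fails if it takes over 64 s, if anything falls off the work surface, if the arm or the gripper's body presses on something with over 40 N, if the wrist force passes 120 N, or if a joint passes its speed limit or range.

## Robot

A 6-joint arm with a two-finger parallel gripper is mounted at the origin on the work surface. World frame = base frame: x ahead of the robot, y to its left, z up, the work surface at z = 0. Lengths are in mm, angles in rad, forces in N, time in s.
With the tool pointing down it reaches from about 400 to 925 mm from the base axis. Payload 12.5 kg.
Tool frame: the origin (TCP) lies at the very end of the fingers, on their centre line; the grasp point (between the pads) lies 19 mm behind it; z points along the fingers, y is the line along which they close (so a half turn about z gives the same grasp; the last joint's range is limited). The gripper opens to 95 mm and grips with 3 to 60 N. Pads are 20 mm wide; open, the fingers measure 119 mm over their backs; the gripper's body (75 mm by 180 mm) begins 59 mm behind the grasp point.
Start: joints at [-1.305, 0.491, 1.559, -0, 1.092, -0.106], TCP at [227.082, -582.308, 191.961] pointing down, gripper open.
Joint ranges: [-3.1, 3.1], [-0.84, 2.19], [0.05, 2.79], [-1.13, 4.28], [0.06, 2.93], [-2.69, 2.69]. Speed limits (rad/s): [2.22, 2.22, 2.79, 3.14, 3.14, 3.14].

## Interface

Orientations are given as [roll, pitch, yaw] about the fixed x, y, z axes, in that order (R = Rz(yaw) Ry(pitch) Rx(roll)).
In Python, from cell import * gives the robot as it stands.
- The arm moves only by the tool step_arm, never from a script. Its argument "plan" is a list of rows, each an object of numbers: "x", "y", "z": the shift along the tool's x, y, z in units of 25 mm (1.0 is 25 mm); "rx", "ry", "rz": the turn, a rotation vector about the tool's x, y, z in units of 0.1 rad (1.0 is 0.1 rad). In form: [{"x": .., "y": .., "z": .., "rx": .., "ry": .., "rz": ..}, ...]. A call has exactly 10 rows; each row shifts and turns the commanded pose from where the row before left it, along the tool's axes as they then stand; what a row does not reach is not made up. A row lasts 1/12 s, in which the tool goes at most 41.7 mm and 7.16 degrees, less where a joint would pass 70% of its speed; a pose out of reach is approached as far as the arm can. A call with a number of a shift or a turn outside -1 to 1 is refused whole. A call with a gripper value outside its range is refused whole. "jaw" is the closure, from -1 (fully open) to 1 (shut), so that 0 is half open, set as the call begins (left out, the last holds). The fingers move at their own pace and stop on an object; the grip force is fixed at half the most. Time passes only in rows, so rows that do not move let the fingers close, or fill a call up. It gives the time, the measured TCP pose, the force, the opening and the grip force at its end, in the units of the state.
- state(): the state, without advancing time (a new reading comes with each control period).
- read_camera(name): name is "scene" or "top" or "wrist"; returns a dict with "image" (480x640x3 uint8, red, green, blue), "depth" (480x640 float32, mm along the optical axis (not along the pixel's ray), 0 where there is no reading), "vfov" (degrees; the focal length in pixels is half the picture's height over the tangent of half this angle, whatever the lens; pixels are square), "cx", "cy" (the principal point, pixels), "k1" (the pictures are not rectified: a ray, as slopes to the right and down, at radius r is drawn at 1 + k1 r^2 times it, then the intrinsics apply), "R" (3x3) and "t" (3): a world point X has camera coordinates R X + t. Camera axes: x right, y down, z forward; pixel columns grow to the right and rows downward; lengths in mm; the calibration is good to about 2 mm. A picture is of the moment at which its call begins.
- job_done(): hands the job in; it is judged then, once.
The state is a dict: "t": time; "joints": joint angles; "qvel": joint speeds; "tau": joint torques, N m; "eef_pos": TCP position; "tcp_rot": TCP orientation; "ft_force": force on the tool from outside, world axes, zero at the start; "moment": the same for the moment, N m; "opening": opening from 0.0 (shut) to 1.0 (fully open); "grip_force": force on a finger pad.
Only numpy, scipy, OpenCV 4.12 (cv2) and the standard library are available. Lean on these libraries where they do the work, as an engineer would, in place of code of your own. Each camera call takes 0.05 s, during which the arm holds its last target. There are 200 camera calls.

## Working session

There is one attempt and no reset: what is moved stays moved. The work goes in short steps, Python scripts to look and compute and a tool call to move; the robot and the scene stay as the last step left them, time stands still between calls to the robot, and variables do not carry over. Pictures are saved under pics/ and viewed, at most 10 in all, crops included, and the job is handed in when it is done.

Besides the shell and the picture viewer there is one more tool, called after ">>>" as name(argument=value, ...) on one line, values as JSON. step_arm: Moves the arm, as the interface text tells. Shifts and turns lie within -1 to 1; 1 stands for 25 mm of shift or 0.1 rad of turn. Its arguments: {"type":"object","properties":{"plan":{"type":"array","items":{"type":"object","properties":{"x":{"type":"number"},"y":{"type":"number"},"z":{"type":"number"},"rx":{"type":"number"},"ry":{"type":"number"},"rz":{"type":"number"}}}},"jaw":{"type":"number"}},"required":["plan"]}

```bash
mkdir -p pics; ls; cat > h.py <<'E'
from cell import *
import numpy as np, cv2
def cloud(c):
    H,W=c["depth"].shape; f=H/2/np.tan(np.radians(c["vfov"])/2)
    v,u=np.mgrid[0:H,0:W]; a=(u-c["cx"])/f; b=(v-c["cy"])/f
    x,y=a.copy(),b.copy()
    for _ in range(6):
        s=1+c["k1"]*(x*x+y*y); x,y=a/s,b/s
    d=c["depth"]; P=np.stack([x*d,y*d,d],-1)
    R=np.array(c["R"]);t=np.array(c["t"])
    return (P-t)@R
def save(c,n): cv2.imwrite("pics/"+n,c["image"][:,:,::-1])
E
python3 - <<'E'
from h import *
for n in("scene","top"):
    c=read_camera(n); save(c,n+"1.png"); np.save(n+"1.npy",cloud(c))
s=state(); print(s["t"],s["tcp_rot"],s["eef_pos"],s["opening"])
E
```

```text
pics
0.1 [-3.14060483e+00 -9.37782304e-05  3.71842432e-01] [ 227.01869906 -582.04344483  191.42766633] 1.0007618299964935
```

View pics/scene1.png

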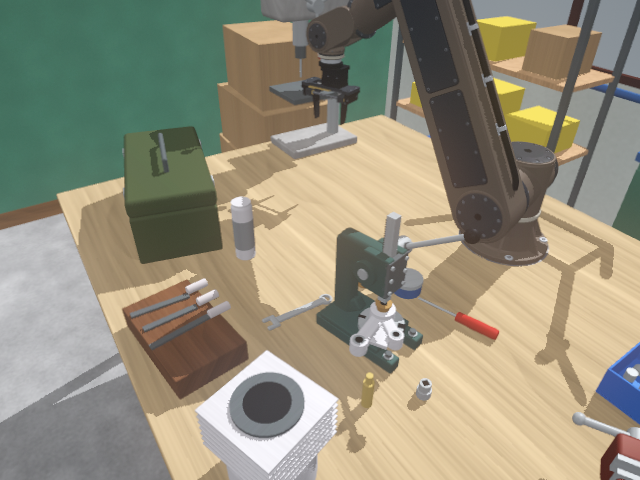

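View pics/top1.png

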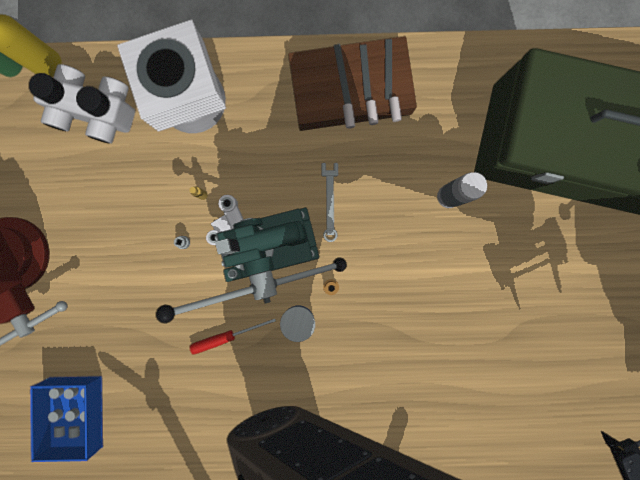

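The top view shows the front ball at (165,314), the rear ball at (340,265) and the hub near (264,290). The tin is at (298,323), the screwdriver around (230,340), the spare bush at (331,287) under the rear ball, and the spray can at (462,190).

```bash
python3 - <<'E'
import numpy as np
P=np.load("top1.npy"); np.set_printoptions(precision=1,suppress=True)
for n,(u,v) in dict(front=(165,314),rear=(340,265),hub=(263,280),bf=(205,303),bf2=(190,307),br=(300,276),br2=(320,271),ram=(251,245),spray=(475,186),tin=(298,323),spare=(331,287),drift=(197,190),sock=(181,241)).items():
    w=P[v-2:v+3,u-2:u+3].reshape(-1,3); print(n,P[v,u],np.median(w,0))
# bar points
m=(P[...,2]>110)&(P[...,2]<340)
v,u=np.nonzero(m); s=(u>150)&(u<350)&(v>190)&(v<330)
Q=P[v[s],u[s]]
np.save("q.npy",Q); print(len(Q),Q.min(0),Q.max(0))
# frame top
f=Q[(abs(Q[:,2]-247)<6)]; print("frame top",len(f),f.mean(0))
f=Q[(Q[:,2]>300)]; print("ram top",len(f),f.mean(0) if len(f) else 0)
S=np.load("scene1.npy").reshape(-1,3)
f=S[(S[:,2]>290)&(S[:,2]<345)&(abs(S[:,0]-P[245,251,0])<80)&(abs(S[:,1]-P[245,251,1])<80)];print("scene ram",len(f),f.mean(0) if len(f) else 0,f.max(0) if len(f) else 0)
E
```

```text
front [455.8 201.4 317.5] [455.8 201.6 316.7]
rear [519.3 -82.8 113.6] [519.3 -82.9 111.8]
hub [499.2  59.6 219.6] [499.2  59.5 219.9]
bf [466.3 150.7 270. ] [466.3 150.9 269.4]
bf2 [462.  171.6 284.8] [462.  171.6 284.8]
br [501.6  -3.8 160.9] [501.6  -3.7 159.2]
br2 [509.1 -42.2 133.8] [509.1 -42.3 132.8]
ram [561.4  75.1 249.5] [561.4  75.1 248.1]
spray [ 663.7 -338.4  172.8] [ 663.9 -339.8  170.1]
tin [393.4   8.2  40.3] [393.4   8.2  40.6]
spare [469.1 -65.6  32. ] [469.2 -65.6  35.1]
drift [684.3 214.4  71. ] [684.3 214.6  67.9]
sock [577.9 260.   39.8] [578.  260.4  37. ]
5071 [439.8 -89.2 110.1] [611.6 219.8 332.2]
frame top 1969 [564.3  69.4 246.7]
ram top 524 [500.8 161.2 318.1]
scene ram 331 [566.4 114.2 313. ] [575.4 123.3 330.9]
```

```bash
cat >> h.py <<'E'
from scipy.spatial.transform import Rotation as Ro, Slerp
HUB=np.array([488,59,200.]); F=np.array([-.213,.977,0]); F/=np.linalg.norm(F); K=np.array([0,0,1.])
def orient(tau,yaw=None):
    f=F if yaw is None else np.array([np.cos(yaw),np.sin(yaw),0])
    x=np.cos(tau)*f-np.sin(tau)*K; z=-np.cos(tau)*K-np.sin(tau)*f
    return np.stack([x,np.cross(z,x),z],1)
def push(th,tau,r=145,gap=0,lat=0):
    """TCP pose touching the bar; r>0 front arm, r<0 rear arm"""
    a=.62-th; b=np.cos(a)*F+np.sin(a)*K; n=-np.sin(a)*F+np.cos(a)*K
    d=abs(a+tau)   # tool axis tau towards front, normal leans -a
    R=orient(tau)
    return HUB+r*b+n*(6+10*np.sin(d))+K*gap+R[:,1]*lat, R
def cur():
    s=state(); return np.array(s["eef_pos"]),Ro.from_euler("xyz",s["tcp_rot"]).as_matrix()
def rows(path):
    """path: list of (p,R), first = current commanded pose"""
    for (p,R),(q,S) in zip(path,path[1:]):
        t=R.T@(q-p)/25; w=Ro.from_matrix(R.T@S).as_rotvec()/.1
        print("{"+", ".join(f'"{k}":{v:.2f}' for k,v in zip(("x","y","z","rx","ry","rz"),np.r_[t,w]) if abs(v)>=.005)+"}",end=",")
    print()
def line(A,B,n):
    sl=Slerp([0,1],Ro.from_matrix([A[1],B[1]]))
    return [(A[0]+(B[0]-A[0])*u,sl(u).as_matrix()) for u in np.linspace(0,1,n+1)]
def where(th0,th1,t0,t1,n,r,gap=0,lat=0): return [push(a,b,r,gap,lat) for a,b in zip(np.linspace(th0,th1,n+1),np.linspace(t0,t1,n+1))]
E
python3 - <<'E'
from h import *
A=cur(); B=(np.array([330,-430,380.]),orient(0,.8)); C=(np.array([470,-260,400.]),orient(0,1.2)); D=(np.array([480,-20,400.]),orient(0,1.6)); E=push(0,0,gap=40)
print(E[0],push(0,0)[0])
for X,Y in((A,B),(B,C),(C,D),(D,E)): rows(line(X,Y,10))
E
```

```text
[464.32381124 167.599232   333.86228902] [464.32381124 167.599232   293.86228902]
{"x":0.60, "y":-0.42, "z":-0.75, "rz":-0.43},{"x":0.62, "y":-0.39, "z":-0.75, "rz":-0.43},{"x":0.64, "y":-0.36, "z":-0.75, "rz":-0.43},{"x":0.65, "y":-0.34, "z":-0.75, "rz":-0.43},{"x":0.67, "y":-0.31, "z":-0.75, "rz":-0.43},{"x":0.68, "y":-0.28, "z":-0.75, "rz":-0.43},{"x":0.69, "y":-0.25, "z":-0.75, "rz":-0.43},{"x":0.70, "y":-0.22, "z":-0.75, "rz":-0.43},{"x":0.71, "y":-0.19, "z":-0.75, "rz":-0.43},{"x":0.72, "y":-0.16, "z":-0.75, "rz":-0.43},
{"x":0.88, "y":-0.07, "z":-0.08, "rz":-0.40},{"x":0.88, "y":-0.04, "z":-0.08, "rz":-0.40},{"x":0.88, "z":-0.08, "rz":-0.40},{"x":0.88, "y":0.03, "z":-0.08, "rz":-0.40},{"x":0.88, "y":0.07, "z":-0.08, "rz":-0.40},{"x":0.87, "y":0.10, "z":-0.08, "rz":-0.40},{"x":0.87, "y":0.14, "z":-0.08, "rz":-0.40},{"x":0.86, "y":0.17, "z":-0.08, "rz":-0.40},{"x":0.86, "y":0.21, "z":-0.08, "rz":-0.40},{"x":0.85, "y":0.24, "z":-0.08, "rz":-0.40},
{"x":0.91, "y":-0.31, "rz":-0.40},{"x":0.92, "y":-0.27, "rz":-0.40},{"x":0.93, "y":-0.24, "rz":-0.40},{"x":0.94, "y":-0.20, "rz":-0.40},{"x":0.95, "y":-0.16, "rz":-0.40},{"x":0.95, "y":-0.12, "rz":-0.40},{"x":0.96, "y":-0.09, "rz":-0.40},{"x":0.96, "y":-0.05, "rz":-0.40},{"x":0.96, "y":-0.01, "rz":-0.40},{"x":0.96, "y":0.03, "rz":-0.40},
{"x":0.75, "y":-0.04, "z":0.26, "rz":-0.19},{"x":0.75, "y":-0.03, "z":0.26, "rz":-0.19},{"x":0.75, "y":-0.01, "z":0.26, "rz":-0.19},{"x":0.75, "z":0.26, "rz":-0.19},{"x":0.75, "y":0.02, "z":0.26, "rz":-0.19},{"x":0.75, "y":0.03, "z":0.26, "rz":-0.19},{"x":0.75, "y":0.04, "z":0.26, "rz":-0.19},{"x":0.75, "y":0.06, "z":0.26, "rz":-0.19},{"x":0.75, "y":0.07, "z":0.26, "rz":-0.19},{"x":0.75, "y":0.08, "z":0.26, "rz":-0.19},
```

>>> step_arm(jaw=1, plan=[{"x":0.6,"y":-0.4,"z":-0.75,"rz":-0.43},{"x":0.6,"y":-0.4,"z":-0.75,"rz":-0.43},{"x":0.65,"y":-0.35,"z":-0.75,"rz":-0.43},{"x":0.65,"y":-0.35,"z":-0.75,"rz":-0.43},{"x":0.65,"y":-0.3,"z":-0.75,"rz":-0.43},{"x":0.7,"y":-0.3,"z":-0.75,"rz":-0.43},{"x":0.7,"y":-0.25,"z":-0.75,"rz":-0.43},{"x":0.7,"y":-0.2,"z":-0.75,"rz":-0.43},{"x":0.7,"y":-0.2,"z":-0.75,"rz":-0.43},{"x":0.7,"y":-0.15,"z":-0.75,"rz":-0.43}])

```text
schema error: expected keys x, y, z, rx, ry, rz
```

>>> step_arm(plan=[{"x":0.88,"y":-0.07,"z":-0.08,"rz":-0.4},{"x":0.88,"y":-0.04,"z":-0.08,"rz":-0.4},{"x":0.88,"z":-0.08,"rz":-0.4},{"x":0.88,"y":0.03,"z":-0.08,"rz":-0.4},{"x":0.88,"y":0.07,"z":-0.08,"rz":-0.4},{"x":0.87,"y":0.1,"z":-0.08,"rz":-0.4},{"x":0.87,"y":0.14,"z":-0.08,"rz":-0.4},{"x":0.86,"y":0.17,"z":-0.08,"rz":-0.4},{"x":0.86,"y":0.2,"z":-0.08,"rz":-0.4},{"x":0.85,"y":0.24,"z":-0.08,"rz":-0.4}])

```text
schema error: expected keys x, y, z, rx, ry, rz
```

>>> step_arm(plan=[{"x":0.91,"y":-0.31,"rz":-0.4},{"x":0.92,"y":-0.27,"rz":-0.4},{"x":0.93,"y":-0.24,"rz":-0.4},{"x":0.94,"y":-0.2,"rz":-0.4},{"x":0.95,"y":-0.16,"rz":-0.4},{"x":0.95,"y":-0.12,"rz":-0.4},{"x":0.96,"y":-0.09,"rz":-0.4},{"x":0.96,"y":-0.05,"rz":-0.4},{"x":0.96,"rz":-0.4},{"x":0.96,"y":0.03,"rz":-0.4}])

```text
schema error: expected keys x, y, z, rx, ry, rz
```

All six keys are needed in each row, so I'll write them out in full.

>>> step_arm(jaw=1, plan=[{"x":0.6,"y":-0.4,"z":-0.75,"rx":0,"ry":0,"rz":-0.43},{"x":0.6,"y":-0.4,"z":-0.75,"rx":0,"ry":0,"rz":-0.43},{"x":0.65,"y":-0.35,"z":-0.75,"rx":0,"ry":0,"rz":-0.43},{"x":0.65,"y":-0.35,"z":-0.75,"rx":0,"ry":0,"rz":-0.43},{"x":0.65,"y":-0.3,"z":-0.75,"rx":0,"ry":0,"rz":-0.43},{"x":0.7,"y":-0.3,"z":-0.75,"rx":0,"ry":0,"rz":-0.43},{"x":0.7,"y":-0.25,"z":-0.75,"rx":0,"ry":0,"rz":-0.43},{"x":0.7,"y":-0.2,"z":-0.75,"rx":0,"ry":0,"rz":-0.43},{"x":0.7,"y":-0.2,"z":-0.75,"rx":0,"ry":0,"rz":-0.43},{"x":0.7,"y":-0.15,"z":-0.75,"rx":0,"ry":0,"rz":-0.43}])

```text
t: 0.93
eef_pos: [329.7, -429.9, 380.1]
tcp_rot: [-3.141, -0.0, 0.804]
ft_force: [0.2, -0.1, 0.6]
opening: 0.357
grip_force: 0.0
```

>>> step_arm(plan=[{"x":0.88,"y":-0.07,"z":-0.08,"rx":0,"ry":0,"rz":-0.4},{"x":0.88,"y":-0.04,"z":-0.08,"rx":0,"ry":0,"rz":-0.4},{"x":0.88,"y":0,"z":-0.08,"rx":0,"ry":0,"rz":-0.4},{"x":0.88,"y":0.03,"z":-0.08,"rx":0,"ry":0,"rz":-0.4},{"x":0.88,"y":0.07,"z":-0.08,"rx":0,"ry":0,"rz":-0.4},{"x":0.87,"y":0.1,"z":-0.08,"rx":0,"ry":0,"rz":-0.4},{"x":0.87,"y":0.14,"z":-0.08,"rx":0,"ry":0,"rz":-0.4},{"x":0.86,"y":0.17,"z":-0.08,"rx":0,"ry":0,"rz":-0.4},{"x":0.86,"y":0.2,"z":-0.08,"rx":0,"ry":0,"rz":-0.4},{"x":0.85,"y":0.24,"z":-0.08,"rx":0,"ry":0,"rz":-0.4}])

```text
t: 1.77
eef_pos: [469.2, -259.4, 399.3]
tcp_rot: [-3.141, -0.0, 1.204]
ft_force: [-1.1, -0.5, -0.6]
opening: 0.002
grip_force: 0.0
```

>>> step_arm(plan=[{"x":0.91,"y":-0.31,"z":0,"rx":0,"ry":0,"rz":-0.4},{"x":0.92,"y":-0.27,"z":0,"rx":0,"ry":0,"rz":-0.4},{"x":0.93,"y":-0.24,"z":0,"rx":0,"ry":0,"rz":-0.4},{"x":0.94,"y":-0.2,"z":0,"rx":0,"ry":0,"rz":-0.4},{"x":0.95,"y":-0.16,"z":0,"rx":0,"ry":0,"rz":-0.4},{"x":0.95,"y":-0.12,"z":0,"rx":0,"ry":0,"rz":-0.4},{"x":0.96,"y":-0.09,"z":0,"rx":0,"ry":0,"rz":-0.4},{"x":0.96,"y":-0.05,"z":0,"rx":0,"ry":0,"rz":-0.4},{"x":0.96,"y":0,"z":0,"rx":0,"ry":0,"rz":-0.4},{"x":0.96,"y":0.03,"z":0,"rx":0,"ry":0,"rz":-0.4}])

```text
t: 2.6
eef_pos: [478.3, -19.2, 399.2]
tcp_rot: [-3.141, -0.0, 1.604]
ft_force: [0.5, 0.2, -0.3]
opening: 0.001
grip_force: 0.0
```

>>> step_arm(plan=[{"x":0.75,"y":0,"z":0.26,"rx":0,"ry":0,"rz":-0.19},{"x":0.75,"y":0,"z":0.26,"rx":0,"ry":0,"rz":-0.19},{"x":0.75,"y":0,"z":0.26,"rx":0,"ry":0,"rz":-0.19},{"x":0.75,"y":0,"z":0.26,"rx":0,"ry":0,"rz":-0.19},{"x":0.75,"y":0.02,"z":0.26,"rx":0,"ry":0,"rz":-0.19},{"x":0.75,"y":0.04,"z":0.26,"rx":0,"ry":0,"rz":-0.19},{"x":0.75,"y":0.05,"z":0.26,"rx":0,"ry":0,"rz":-0.19},{"x":0.75,"y":0.06,"z":0.26,"rx":0,"ry":0,"rz":-0.19},{"x":0.75,"y":0.07,"z":0.26,"rx":0,"ry":0,"rz":-0.19},{"x":0.75,"y":0.08,"z":0.26,"rx":0,"ry":0,"rz":-0.19}])

```text
t: 3.43
eef_pos: [464.3, 167.8, 333.8]
tcp_rot: [-3.141, 0.0, 1.793]
ft_force: [0.6, -0.0, -0.5]
opening: 0.004
grip_force: 0.0
```

```bash
python3 - <<'E'
from h import *
A=cur(); print(A[0]); c=read_camera("wrist"); save(c,"w1.png")
P=cloud(c); np.save("w1.npy",P)
c=read_camera("scene"); save(c,"s2.png")
rows(line(A,push(0,0,gap=4),10))
E
```

```text
[464.29821039 167.79064172 333.841915  ]
{"z":0.14, "rz":0.01},{"z":0.14, "rz":0.01},{"z":0.14, "rz":0.01},{"z":0.14, "rz":0.01},{"z":0.14, "rz":0.01},{"z":0.14, "rz":0.01},{"z":0.14, "rz":0.01},{"z":0.14, "rz":0.01},{"z":0.14, "rz":0.01},{"z":0.14, "rz":0.01},
```

View pics/w1.png

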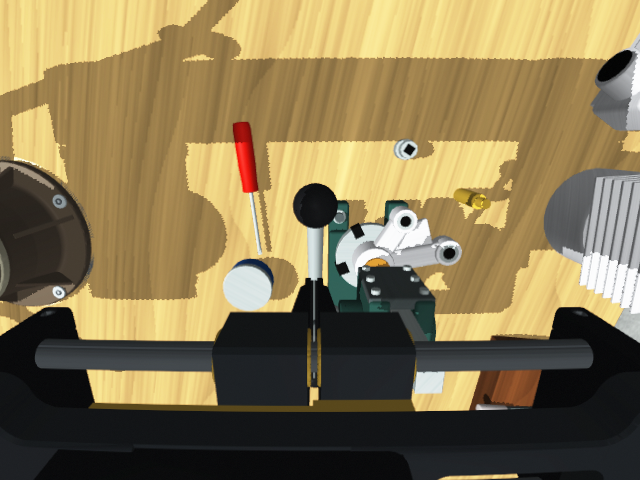

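View pics/s2.png

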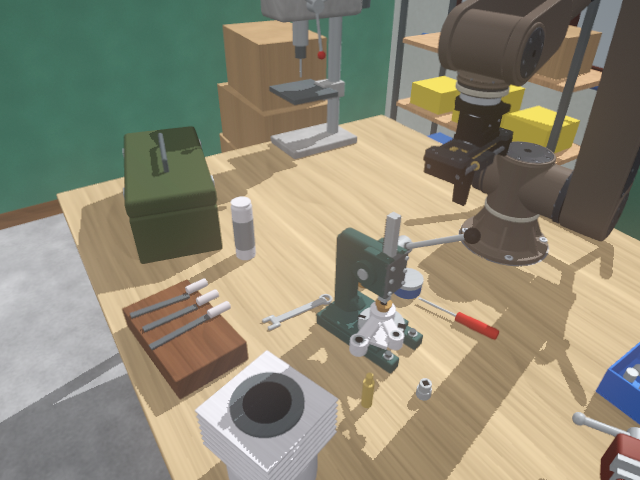

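The wrist view shows the bar running straight below the closed fingertips at column 315, with the ball at (315,205). The scene view shows the gripper clear above the front arm. Next I plan the descent and the arc.

```bash
python3 - <<'E'
from h import *
w=where(0,1.2,0,.5,40,145)
for i in range(4): rows(w[10*i:10*i+11])
E
```

```text
{"x":0.11, "z":0.14, "ry":-0.12},{"x":0.11, "z":0.14, "ry":-0.13},{"x":0.11, "z":0.14, "ry":-0.13},{"x":0.11, "z":0.15, "ry":-0.12},{"x":0.10, "z":0.15, "ry":-0.13},{"x":0.10, "z":0.15, "ry":-0.13},{"x":0.10, "z":0.15, "ry":-0.12},{"x":0.09, "z":0.15, "ry":-0.13},{"x":0.09, "z":0.16, "ry":-0.13},{"x":0.09, "z":0.16, "ry":-0.12},
{"x":0.09, "z":0.16, "ry":-0.12},{"x":0.08, "z":0.16, "ry":-0.13},{"x":0.08, "z":0.16, "ry":-0.12},{"x":0.08, "z":0.16, "ry":-0.12},{"x":0.07, "z":0.16, "ry":-0.12},{"x":0.07, "z":0.17, "ry":-0.13},{"x":0.07, "z":0.17, "ry":-0.13},{"x":0.07, "z":0.17, "ry":-0.12},{"x":0.06, "z":0.17, "ry":-0.12},{"x":0.06, "z":0.17, "ry":-0.13},
{"x":0.06, "z":0.17, "ry":-0.13},{"x":0.05, "z":0.17, "ry":-0.13},{"x":0.05, "z":0.17, "ry":-0.12},{"x":0.05, "z":0.18, "ry":-0.13},{"x":0.04, "z":0.18, "ry":-0.12},{"x":0.04, "z":0.18, "ry":-0.13},{"x":0.04, "z":0.18, "ry":-0.13},{"x":0.03, "z":0.18, "ry":-0.13},{"x":0.03, "z":0.18, "ry":-0.13},{"x":0.03, "z":0.18, "ry":-0.12},
{"x":0.02, "z":0.18, "ry":-0.12},{"x":0.02, "z":0.18, "ry":-0.12},{"x":0.02, "z":0.18, "ry":-0.13},{"x":0.01, "z":0.18, "ry":-0.13},{"x":0.01, "z":0.18, "ry":-0.13},{"x":0.01, "z":0.17, "ry":-0.13},{"z":0.17, "ry":-0.12},{"z":0.17, "ry":-0.13},{"z":0.17, "ry":-0.13},{"z":0.17, "ry":-0.12},
```

>>> step_arm(plan=[{"x":0,"y":0,"z":0.2,"rx":0,"ry":0,"rz":0},{"x":0,"y":0,"z":0.2,"rx":0,"ry":0,"rz":0},{"x":0,"y":0,"z":0.2,"rx":0,"ry":0,"rz":0},{"x":0,"y":0,"z":0.2,"rx":0,"ry":0,"rz":0},{"x":0,"y":0,"z":0.15,"rx":0,"ry":0,"rz":0},{"x":0,"y":0,"z":0.15,"rx":0,"ry":0,"rz":0},{"x":0,"y":0,"z":0.1,"rx":0,"ry":0,"rz":0},{"x":0,"y":0,"z":0.1,"rx":0,"ry":0,"rz":0},{"x":0,"y":0,"z":0.1,"rx":0,"ry":0,"rz":0},{"x":0,"y":0,"z":0.04,"rx":0,"ry":0,"rz":0}])

```text
t: 4.37
eef_pos: [464.6, 166.9, 298.1]
tcp_rot: [-3.141, 0.0, 1.792]
ft_force: [0.0, 0.4, -0.9]
opening: 0.004
grip_force: 0.0
```

>>> step_arm(plan=[{"x":0.11,"y":0,"z":0.2,"rx":0,"ry":-0.12,"rz":0},{"x":0.11,"y":0,"z":0.2,"rx":0,"ry":-0.13,"rz":0},{"x":0.11,"y":0,"z":0.15,"rx":0,"ry":-0.12,"rz":0},{"x":0.11,"y":0,"z":0.15,"rx":0,"ry":-0.13,"rz":0},{"x":0.1,"y":0,"z":0.15,"rx":0,"ry":-0.12,"rz":0},{"x":0.1,"y":0,"z":0.15,"rx":0,"ry":-0.13,"rz":0},{"x":0.1,"y":0,"z":0.15,"rx":0,"ry":-0.12,"rz":0},{"x":0.09,"y":0,"z":0.16,"rx":0,"ry":-0.13,"rz":0},{"x":0.09,"y":0,"z":0.16,"rx":0,"ry":-0.12,"rz":0},{"x":0.09,"y":0,"z":0.16,"rx":0,"ry":-0.13,"rz":0}])

```text
t: 5.2
eef_pos: [459.6, 189.6, 256.1]
tcp_rot: [3.141, 0.126, 1.792]
ft_force: [-0.6, -0.4, 1.7]
opening: 0.007
grip_force: 0.9
```

>>> step_arm(plan=[{"x":0.09,"y":0,"z":0.16,"rx":0,"ry":-0.12,"rz":0},{"x":0.08,"y":0,"z":0.16,"rx":0,"ry":-0.13,"rz":0},{"x":0.08,"y":0,"z":0.16,"rx":0,"ry":-0.12,"rz":0},{"x":0.08,"y":0,"z":0.16,"rx":0,"ry":-0.13,"rz":0},{"x":0.07,"y":0,"z":0.17,"rx":0,"ry":-0.12,"rz":0},{"x":0.07,"y":0,"z":0.17,"rx":0,"ry":-0.13,"rz":0},{"x":0.07,"y":0,"z":0.17,"rx":0,"ry":-0.12,"rz":0},{"x":0.07,"y":0,"z":0.17,"rx":0,"ry":-0.13,"rz":0},{"x":0.06,"y":0,"z":0.17,"rx":0,"ry":-0.12,"rz":0},{"x":0.06,"y":0,"z":0.17,"rx":0,"ry":-0.13,"rz":0}])

```text
t: 6.03
eef_pos: [457.3, 199.6, 211.9]
tcp_rot: [3.142, 0.251, 1.792]
ft_force: [-0.1, 0.2, 2.3]
opening: 0.004
grip_force: 1.0
```

>>> step_arm(plan=[{"x":0.06,"y":0,"z":0.17,"rx":0,"ry":-0.12,"rz":0},{"x":0.05,"y":0,"z":0.17,"rx":0,"ry":-0.13,"rz":0},{"x":0.05,"y":0,"z":0.17,"rx":0,"ry":-0.12,"rz":0},{"x":0.05,"y":0,"z":0.18,"rx":0,"ry":-0.13,"rz":0},{"x":0.04,"y":0,"z":0.18,"rx":0,"ry":-0.12,"rz":0},{"x":0.04,"y":0,"z":0.18,"rx":0,"ry":-0.13,"rz":0},{"x":0.04,"y":0,"z":0.18,"rx":0,"ry":-0.12,"rz":0},{"x":0.03,"y":0,"z":0.18,"rx":0,"ry":-0.13,"rz":0},{"x":0.03,"y":0,"z":0.18,"rx":0,"ry":-0.12,"rz":0},{"x":0.03,"y":0,"z":0.18,"rx":0,"ry":-0.13,"rz":0}])

```text
t: 6.87
eef_pos: [458.3, 197.3, 167.4]
tcp_rot: [3.139, 0.375, 1.791]
ft_force: [-2.7, 8.2, 9.5]
opening: 0.008
grip_force: 5.3
```

```bash
python3 - <<'E'
from h import *
p,R=cur(); print(p,state()["ft_force"])
for th in(.9,.95,1.1,1.2):print(th,push(th,.5*th/1.2)[0])
E
```

```text
[458.32928982 197.27101378 167.402286  ] [-2.70672558  8.18441961  9.47030135]
0.9 [457.90724901 197.0310691  166.60639357]
0.95 [458.32043541 195.13584319 159.31237637]
1.1 [459.99227015 187.46738057 138.55615628]
1.2 [461.37083464 181.14410589 126.22376163]
```

>>> step_arm(plan=[{"x":0.02,"y":0,"z":0.18,"rx":0,"ry":-0.12,"rz":0},{"x":0.02,"y":0,"z":0.18,"rx":0,"ry":-0.13,"rz":0},{"x":0.02,"y":0,"z":0.18,"rx":0,"ry":-0.12,"rz":0},{"x":0.01,"y":0,"z":0.18,"rx":0,"ry":-0.13,"rz":0},{"x":0.01,"y":0,"z":0.18,"rx":0,"ry":-0.12,"rz":0},{"x":0.01,"y":0,"z":0.17,"rx":0,"ry":-0.13,"rz":0},{"x":0,"y":0,"z":0.14,"rx":0,"ry":-0.12,"rz":0},{"x":0,"y":0,"z":0.1,"rx":0,"ry":-0.06,"rz":0},{"x":0,"y":0,"z":0.06,"rx":0,"ry":0,"rz":0},{"x":0,"y":0,"z":0,"rx":0,"ry":0,"rz":0}])

```text
t: 7.7
eef_pos: [460.9, 185.9, 134.8]
tcp_rot: [3.14, 0.467, 1.792]
ft_force: [-2.3, 6.6, 4.3]
opening: 0.004
grip_force: 3.2
```

```bash
python3 - <<'E'
from h import *
p,R=cur(); print(p,state()["ft_force"])
c=read_camera("scene"); save(c,"s3.png"); im=c["image"][190:390,300:500]
cv2.imwrite("pics/s3c.png",cv2.resize(im[:,:,::-1],(600,600)))
for th in(1.12,1.15,1.18,1.2):print(th,push(th,.475)[0])
E
```

```text
[460.87926071 185.86669109 134.75572114] [-2.28374581  6.57356316  4.26187135]
1.12 [460.25621502 186.25670389 135.96816506]
1.15 [460.64554353 184.47091068 132.34881262]
1.18 [461.05624027 182.58710448 128.78083192]
1.2 [461.3417764  181.27739182 126.43197789]
```

View pics/s3c.png

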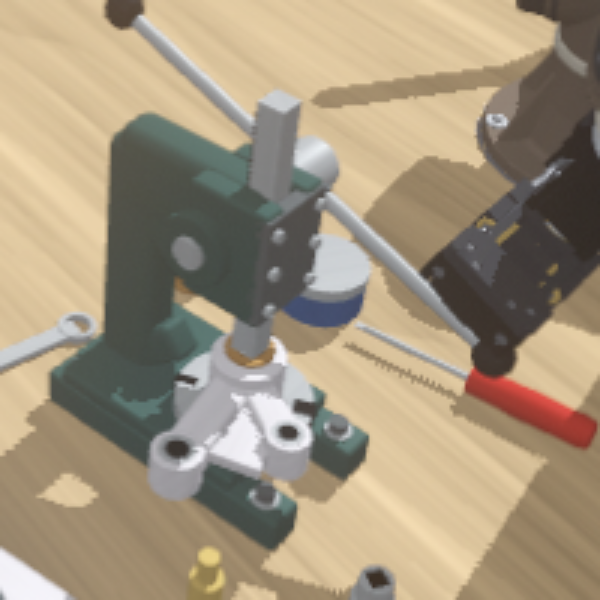

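The crop shows the ram down on the bush at about (250,345) and the front arm low with the fingertip on it. It is nearly home, so I'll ease on to the hard stop.

>>> step_arm(plan=[{"x":-0.01,"y":0,"z":0.06,"rx":0,"ry":0,"rz":0},{"x":-0.01,"y":0,"z":0.06,"rx":0,"ry":0,"rz":0},{"x":-0.01,"y":0,"z":0.06,"rx":0,"ry":0,"rz":0},{"x":0,"y":0,"z":0.05,"rx":0,"ry":0,"rz":0},{"x":0,"y":0,"z":0,"rx":0,"ry":0,"rz":0},{"x":0,"y":0,"z":0,"rx":0,"ry":0,"rz":0},{"x":0,"y":0,"z":0,"rx":0,"ry":0,"rz":0},{"x":0,"y":0,"z":0,"rx":0,"ry":0,"rz":0},{"x":0,"y":0,"z":0,"rx":0,"ry":0,"rz":0},{"x":0,"y":0,"z":0,"rx":0,"ry":0,"rz":0}])

```text
t: 8.58
eef_pos: [461.6, 182.7, 130.2]
tcp_rot: [3.14, 0.467, 1.791]
ft_force: [-1.8, 8.1, 4.2]
opening: 0.005
grip_force: 3.9
```

>>> step_arm(plan=[{"x":-0.01,"y":0,"z":0.05,"rx":0,"ry":0,"rz":0},{"x":-0.01,"y":0,"z":0.05,"rx":0,"ry":0,"rz":0},{"x":-0.01,"y":0,"z":0.05,"rx":0,"ry":0,"rz":0},{"x":0,"y":0,"z":0,"rx":0,"ry":0,"rz":0},{"x":0,"y":0,"z":0,"rx":0,"ry":0,"rz":0},{"x":0,"y":0,"z":0,"rx":0,"ry":0,"rz":0},{"x":0,"y":0,"z":0,"rx":0,"ry":0,"rz":0},{"x":0,"y":0,"z":0,"rx":0,"ry":0,"rz":0},{"x":0,"y":0,"z":0,"rx":0,"ry":0,"rz":0},{"x":0,"y":0,"z":0,"rx":0,"ry":0,"rz":0}])

```text
t: 9.42
eef_pos: [462.2, 180.4, 127.1]
tcp_rot: [3.139, 0.467, 1.791]
ft_force: [-1.7, 7.9, 4.8]
opening: 0.008
grip_force: 4.0
```

>>> step_arm(plan=[{"x":-0.01,"y":0,"z":0.04,"rx":0,"ry":0,"rz":0},{"x":-0.01,"y":0,"z":0.04,"rx":0,"ry":0,"rz":0},{"x":-0.01,"y":0,"z":0.04,"rx":0,"ry":0,"rz":0},{"x":0,"y":0,"z":0.04,"rx":0,"ry":0,"rz":0},{"x":0,"y":0,"z":0,"rx":0,"ry":0,"rz":0},{"x":0,"y":0,"z":0,"rx":0,"ry":0,"rz":0},{"x":0,"y":0,"z":0,"rx":0,"ry":0,"rz":0},{"x":0,"y":0,"z":0,"rx":0,"ry":0,"rz":0},{"x":0,"y":0,"z":0,"rx":0,"ry":0,"rz":0},{"x":0,"y":0,"z":0,"rx":0,"ry":0,"rz":0}])

```text
t: 10.25
eef_pos: [462.7, 178.1, 123.9]
tcp_rot: [3.139, 0.467, 1.792]
ft_force: [-3.0, 9.0, 4.6]
opening: 0.007
grip_force: 4.4
```

No hard stop yet. I'll measure the lever and flange directly.

```bash
python3 - <<'E'
from h import *
np.set_printoptions(precision=1,suppress=True)
c=read_camera("scene"); P=cloud(c)
im=c["image"][190:390,300:500]; cv2.imwrite("pics/s4c.png",cv2.resize(im[:,:,::-1],(600,600),interpolation=cv2.INTER_CUBIC))
t=read_camera("top"); T=cloud(t)
for n,C in(("scene",P),("top",T)):
    d=C-HUB; s=d@F; h=d[...,2]; L=d@np.array([F[1],-F[0],0])
    for sg in(1,-1):
        m=(C[...,2]>60)&(abs(L)<10)&(sg*s>30)&(sg*s<130)&(sg*h<0)&(abs(h)<110)&(np.hypot(s,h)<165)
        if m.sum()>8:
            # bar-axis angle via fit to points
            k=np.polyfit(s[m],h[m],1); print(n,sg,m.sum(),"slope",np.arctan(k[0]),"off",k[1],"L",np.median(L[m]))
    m=(C[...,2]>100)&(np.abs(s-39)<12)&(abs(L-80)<15)&(C[...,2]>260); print("ram top",C[m][:,2].max() if m.any() else None)
E
```

```text
scene 1 276 slope -0.47207841304909764 off 7.747651026455392 L 6.52808709720761
scene -1 205 slope -0.4705578395995591 off 5.5335744055581655 L 7.462922267891757
ram top 311.67388947747037
top 1 324 slope -0.3739634327576227 off 1.5837727261584318 L 0.05874843441585252
top -1 394 slope -0.4604730072968231 off 7.213673607906332 L 1.683172036151853
ram top 312.86477452305166
```

View pics/s4c.png

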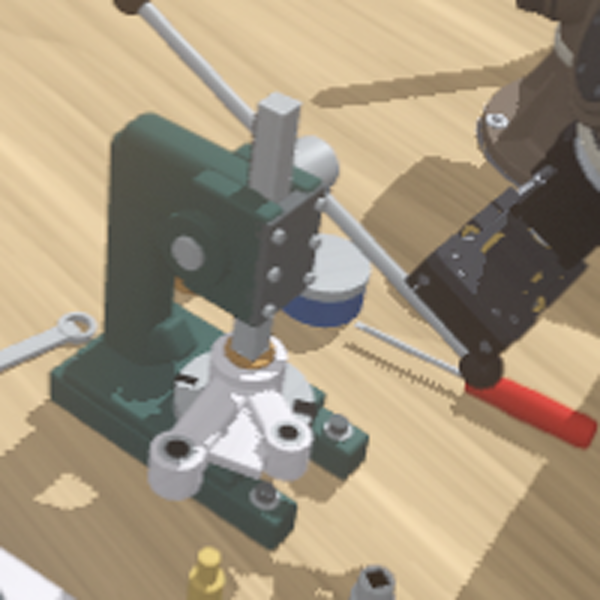

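The bar's slope puts the lever at about 1.09, so the bush is not quite home. I'll keep pushing.

>>> step_arm(plan=[{"x":0,"y":0,"z":0.06,"rx":0,"ry":0,"rz":0},{"x":0,"y":0,"z":0.06,"rx":0,"ry":0,"rz":0},{"x":0,"y":0,"z":0.06,"rx":0,"ry":0,"rz":0},{"x":0,"y":0,"z":0.06,"rx":0,"ry":0,"rz":0},{"x":0,"y":0,"z":0.06,"rx":0,"ry":0,"rz":0},{"x":0,"y":0,"z":0,"rx":0,"ry":0,"rz":0},{"x":0,"y":0,"z":0,"rx":0,"ry":0,"rz":0},{"x":0,"y":0,"z":0,"rx":0,"ry":0,"rz":0},{"x":0,"y":0,"z":0,"rx":0,"ry":0,"rz":0},{"x":0,"y":0,"z":0,"rx":0,"ry":0,"rz":0}])

```text
t: 11.18
eef_pos: [463.4, 174.8, 117.2]
tcp_rot: [3.139, 0.467, 1.792]
ft_force: [-2.4, 9.4, 4.4]
opening: 0.002
grip_force: 4.3
```

>>> step_arm(plan=[{"x":0,"y":0,"z":0.05,"rx":0,"ry":0,"rz":0},{"x":0,"y":0,"z":0.05,"rx":0,"ry":0,"rz":0},{"x":0,"y":0,"z":0.05,"rx":0,"ry":0,"rz":0},{"x":0,"y":0,"z":0,"rx":0,"ry":0,"rz":0},{"x":0,"y":0,"z":0,"rx":0,"ry":0,"rz":0},{"x":0,"y":0,"z":0,"rx":0,"ry":0,"rz":0},{"x":0,"y":0,"z":0,"rx":0,"ry":0,"rz":0},{"x":0,"y":0,"z":0,"rx":0,"ry":0,"rz":0},{"x":0,"y":0,"z":0,"rx":0,"ry":0,"rz":0},{"x":0,"y":0,"z":0,"rx":0,"ry":0,"rz":0}])

```text
t: 12.02
eef_pos: [463.9, 173.1, 113.9]
tcp_rot: [3.139, 0.467, 1.792]
ft_force: [-1.9, 8.2, 6.0]
opening: 0.007
grip_force: 4.6
```

>>> step_arm(plan=[{"x":0,"y":0,"z":0.05,"rx":0,"ry":0,"rz":0},{"x":0,"y":0,"z":0.05,"rx":0,"ry":0,"rz":0},{"x":0,"y":0,"z":0.05,"rx":0,"ry":0,"rz":0},{"x":0,"y":0,"z":0,"rx":0,"ry":0,"rz":0},{"x":0,"y":0,"z":0,"rx":0,"ry":0,"rz":0},{"x":0,"y":0,"z":0,"rx":0,"ry":0,"rz":0},{"x":0,"y":0,"z":0,"rx":0,"ry":0,"rz":0},{"x":0,"y":0,"z":0,"rx":0,"ry":0,"rz":0},{"x":0,"y":0,"z":0,"rx":0,"ry":0,"rz":0},{"x":0,"y":0,"z":0,"rx":0,"ry":0,"rz":0}])

```text
t: 12.85
eef_pos: [464.2, 171.4, 110.7]
tcp_rot: [3.139, 0.467, 1.791]
ft_force: [-2.7, 8.6, 6.7]
opening: 0.008
grip_force: 5.5
```

```bash
cat > m.py <<'E'
from h import *
def meas():
    for n in("scene","top"):
        C=cloud(read_camera(n)); d=C-HUB; s=d@F; h=d[...,2]; L=d@np.array([F[1],-F[0],0])
        for sg in(1,-1):
            m=(C[...,2]>60)&(abs(L)<10)&(sg*s>30)&(sg*s<110)&(abs(h)<110)&(np.hypot(s,h)<150)&(abs(h)>10)
            if m.sum()>8:
                for _ in range(4):
                    k=np.polyfit(s[m],h[m],1); m&=abs(np.polyval(k,s)-h)<6
                print(n,sg,m.sum(),"th %.3f off %.1f"%(.62-np.arctan(k[0]),k[1]))
        m=(abs(s-39)<12)&(abs(L-80)<15)&(C[...,2]>260); z=np.sort(C[m][:,2]); print("ram top",z[-15:].mean() if len(z)>15 else z)
if __name__=="__main__": meas(); print(state()["eef_pos"],state()["t"])
E
python3 m.py
```

```text
scene 1 195 th 1.203 off 9.4
scene -1 157 th 1.197 off 8.0
ram top 308.87980765366376
top 1 226 th 1.185 off 8.2
top -1 314 th 1.186 off 8.8
ram top 310.3782598348192
[464.27734039 171.45394197 110.71918946] 12.95
```

>>> step_arm(plan=[{"x":0,"y":0,"z":0.05,"rx":0,"ry":0,"rz":0},{"x":0,"y":0,"z":0.05,"rx":0,"ry":0,"rz":0},{"x":0,"y":0,"z":0.05,"rx":0,"ry":0,"rz":0},{"x":0,"y":0,"z":0,"rx":0,"ry":0,"rz":0},{"x":0,"y":0,"z":0,"rx":0,"ry":0,"rz":0},{"x":0,"y":0,"z":0,"rx":0,"ry":0,"rz":0},{"x":0,"y":0,"z":0,"rx":0,"ry":0,"rz":0},{"x":0,"y":0,"z":0,"rx":0,"ry":0,"rz":0},{"x":0,"y":0,"z":0,"rx":0,"ry":0,"rz":0},{"x":0,"y":0,"z":0,"rx":0,"ry":0,"rz":0}])

```text
t: 13.78
eef_pos: [464.7, 169.9, 107.9]
tcp_rot: [3.139, 0.467, 1.791]
ft_force: [-4.4, 11.3, 13.6]
opening: 0.009
grip_force: 8.8
```

>>> step_arm(plan=[{"x":0,"y":0,"z":0.04,"rx":0,"ry":0,"rz":0},{"x":0,"y":0,"z":0.04,"rx":0,"ry":0,"rz":0},{"x":0,"y":0,"z":0.04,"rx":0,"ry":0,"rz":0},{"x":0,"y":0,"z":0,"rx":0,"ry":0,"rz":0},{"x":0,"y":0,"z":0,"rx":0,"ry":0,"rz":0},{"x":0,"y":0,"z":0,"rx":0,"ry":0,"rz":0},{"x":0,"y":0,"z":0,"rx":0,"ry":0,"rz":0},{"x":0,"y":0,"z":0,"rx":0,"ry":0,"rz":0},{"x":0,"y":0,"z":0,"rx":0,"ry":0,"rz":0},{"x":0,"y":0,"z":0,"rx":0,"ry":0,"rz":0}])

```text
t: 14.62
eef_pos: [465.0, 168.7, 105.7]
tcp_rot: [3.138, 0.467, 1.791]
ft_force: [-6.7, 12.9, 19.2]
opening: 0.005
grip_force: 11.9
```

```bash
python3 m.py; python3 - <<'E'
from h import *
# retreat: along normal up 30, outward/up to z 420, then over to above rear arm
A=cur(); R=A[1]; B=(A[0]-R[:,2]*60,R); C=(np.array([440,180,400.]),orient(.1)); D=(np.array([480,20,420.]),orient(0)); E=push(1.18,0,-145,gap=40)
print(E[0],push(1.18,0,-145)[0])
for X,Y in((A,B),(B,C),(C,D),(D,E)): rows(line(X,Y,10)[:3]+line(X,Y,10)[-2:])
E
```

```text
scene 1 188 th 1.256 off 11.3
scene -1 166 th 1.226 off 9.4
ram top 307.93276113186874
top 1 224 th 1.228 off 8.9
top -1 317 th 1.228 off 9.0
ram top 309.504551188801
[464.98991997 168.6557506  105.707907  ] 14.7167
[512.88888931 -55.16171296 326.60603158] [512.88888931 -55.16171296 286.60603158]
{"z":-0.24},{"z":-0.24},{"z":-1.68},{"z":-0.24},
{"x":-0.47, "y":-0.08, "z":-0.84, "rx":0.01, "ry":0.37, "rz":0.01},{"x":-0.44, "y":-0.08, "z":-0.86, "rx":0.01, "ry":0.37, "rz":0.01},{"x":-2.86, "y":-0.59, "z":-6.11, "rx":0.04, "ry":2.57, "rz":0.04},{"x":-0.17, "y":-0.09, "z":-0.95, "rx":0.01, "ry":0.37, "rz":0.01},
{"x":-0.66, "y":0.02, "z":-0.01, "ry":0.10},{"x":-0.66, "y":0.02, "z":-0.02, "ry":0.10},{"x":-4.65, "y":0.14, "z":-0.19, "ry":0.70},{"x":-0.66, "y":0.02, "z":-0.07, "ry":0.10},
{"x":-0.32, "y":0.06, "z":0.37},{"x":-0.32, "y":0.06, "z":0.37},{"x":-2.25, "y":0.45, "z":2.62},{"x":-0.32, "y":0.06, "z":0.37},
```

The lever reads about 1.22 with the force rising at the hard stop, so the bush is home. I'll retreat and go over to the rear arm.

>>> step_arm(plan=[{"x":0,"y":0,"z":-0.1,"rx":0,"ry":0,"rz":0},{"x":0,"y":0,"z":-0.2,"rx":0,"ry":0,"rz":0},{"x":0,"y":0,"z":-0.25,"rx":0,"ry":0,"rz":0},{"x":0,"y":0,"z":-0.25,"rx":0,"ry":0,"rz":0},{"x":0,"y":0,"z":-0.25,"rx":0,"ry":0,"rz":0},{"x":0,"y":0,"z":-0.25,"rx":0,"ry":0,"rz":0},{"x":0,"y":0,"z":-0.25,"rx":0,"ry":0,"rz":0},{"x":0,"y":0,"z":-0.25,"rx":0,"ry":0,"rz":0},{"x":0,"y":0,"z":-0.3,"rx":0,"ry":0,"rz":0},{"x":0,"y":0,"z":-0.3,"rx":0,"ry":0,"rz":0}])

```text
t: 15.55
eef_pos: [458.5, 194.0, 158.7]
tcp_rot: [-3.142, 0.468, 1.792]
ft_force: [-0.8, -0.0, -0.1]
opening: 0.006
grip_force: 0.0
```

>>> step_arm(plan=[{"x":-0.45,"y":-0.08,"z":-0.85,"rx":0,"ry":0.37,"rz":0},{"x":-0.45,"y":-0.08,"z":-0.85,"rx":0,"ry":0.37,"rz":0},{"x":-0.4,"y":-0.08,"z":-0.85,"rx":0,"ry":0.37,"rz":0},{"x":-0.35,"y":-0.08,"z":-0.9,"rx":0,"ry":0.37,"rz":0},{"x":-0.35,"y":-0.08,"z":-0.9,"rx":0,"ry":0.37,"rz":0},{"x":-0.3,"y":-0.08,"z":-0.9,"rx":0,"ry":0.37,"rz":0},{"x":-0.25,"y":-0.08,"z":-0.95,"rx":0,"ry":0.37,"rz":0},{"x":-0.2,"y":-0.08,"z":-0.95,"rx":0,"ry":0.37,"rz":0},{"x":-0.2,"y":-0.08,"z":-0.95,"rx":0,"ry":0.37,"rz":0},{"x":-0.2,"y":-0.08,"z":-0.95,"rx":0,"ry":0.37,"rz":0}])

```text
t: 16.38
eef_pos: [440.2, 181.5, 400.7]
tcp_rot: [3.141, 0.096, 1.793]
ft_force: [-0.2, 0.6, 0.0]
opening: 0.003
grip_force: 0.0
```

>>> step_arm(plan=[{"x":-0.66,"y":0.02,"z":-0.02,"rx":0,"ry":0.1,"rz":0},{"x":-0.66,"y":0.02,"z":-0.02,"rx":0,"ry":0.1,"rz":0},{"x":-0.66,"y":0.02,"z":-0.02,"rx":0,"ry":0.1,"rz":0},{"x":-0.66,"y":0.02,"z":-0.02,"rx":0,"ry":0.1,"rz":0},{"x":-0.66,"y":0.02,"z":-0.02,"rx":0,"ry":0.1,"rz":0},{"x":-0.66,"y":0.02,"z":-0.02,"rx":0,"ry":0.1,"rz":0},{"x":-0.66,"y":0.02,"z":-0.02,"rx":0,"ry":0.1,"rz":0},{"x":-0.66,"y":0.02,"z":-0.02,"rx":0,"ry":0.1,"rz":0},{"x":-0.66,"y":0.02,"z":-0.02,"rx":0,"ry":0.1,"rz":0},{"x":-0.66,"y":0.02,"z":-0.02,"rx":0,"ry":0.1,"rz":0}])

```text
t: 17.22
eef_pos: [481.6, 21.4, 413.2]
tcp_rot: [3.141, -0.003, 1.792]
ft_force: [-1.5, 0.9, -0.5]
opening: 0.002
grip_force: 0.0
```

```bash
python3 m.py; python3 - <<'E'
from h import *
A=cur(); rows(line(A,push(1.18,0,-145,gap=35),10)); print(state()["ft_force"])
C=cloud(read_camera("top")); d=C-HUB; s=d@F; L=d@np.array([F[1],-F[0],0])
m=(s<-80)&(s>-140)&(abs(L)<12)&(d[...,2]>30)&(d[...,2]<120)
print(m.sum(),[ (round(a),round(float(np.median(L[m&(abs(s+a)<10)])),1),round(float(np.median(C[m&(abs(s+a)<10)][:,2])),1)) for a in(90,110,130)])
E
```

```text
scene 1 231 th 1.195 off 8.4
scene -1 167 th 1.196 off 8.7
ram top 308.5068915174112
top -1 268 th 1.199 off 8.1
ram top []
[482.02305975  20.5221776  412.83405074] 17.3167
{"x":-0.32, "y":0.05, "z":0.36},{"x":-0.32, "y":0.05, "z":0.36},{"x":-0.32, "y":0.05, "z":0.36},{"x":-0.32, "y":0.06, "z":0.36},{"x":-0.32, "y":0.06, "z":0.36},{"x":-0.32, "y":0.06, "z":0.36},{"x":-0.32, "y":0.06, "z":0.36},{"x":-0.32, "y":0.06, "z":0.36},{"x":-0.32, "y":0.06, "z":0.36},{"x":-0.32, "y":0.06, "z":0.36},
[ 0.14532307  0.44379504 -0.03546619]
286 [(90, 1.7, 267.1), (110, 2.1, 280.1), (130, 2.3, 295.5)]
```

```bash
python3 - <<'E'
from h import *
c=read_camera("scene"); R=np.array(c["R"]);t=np.array(c["t"]); f=240/np.tan(np.radians(c["vfov"])/2)
K3=np.array([[f,0,c["cx"]],[0,f,c["cy"]],[0,0,1]])
def pr(X):
    return cv2.projectPoints(np.array(X,float).reshape(-1,1,3),cv2.Rodrigues(R)[0],t,K3,np.array([c["k1"],0,0,0.]))[0].reshape(-1,2)
for th in(.8,.9,1.0,1.1,1.2): 
    a=.62-th; print(th,pr(HUB+180*(np.cos(a)*F+np.sin(a)*K)))
print("s3 ball",300+495/3,190+358/3,"s4",300+485/3,190+370/3)
# TCP projections at those times
print("tcp s3",(pr([460.9,185.9,134.8])-[300,190])*3,"s4",(pr([462.7,178.1,123.9])-[300,190])*3)
s=state(); print(s["eef_pos"],s["moment"],s["tau"])
save(read_camera("wrist"),"w2.png")
E
```

```text
0.8 [[469.01203779 296.45322809]]
0.9 [[465.4603582  302.06653491]]
1.0 [[461.29210655 306.93472457]]
1.1 [[456.58047094 311.03154004]]
1.2 [[451.40038766 314.34322538]]
s3 ball 465.0 309.3333333333333 s4 461.66666666666663 313.3333333333333
tcp s3 [[435.95967039 322.99916513]] s4 [[423.31787808 329.31725936]]
[481.60389973  22.08637218 412.77759372] [-0.04885054 -0.0743802   0.03361992] [ -1.13342833 -39.08587933 -30.63819051   0.04217501   0.0584378
  -0.10534856]
```

View pics/w2.png

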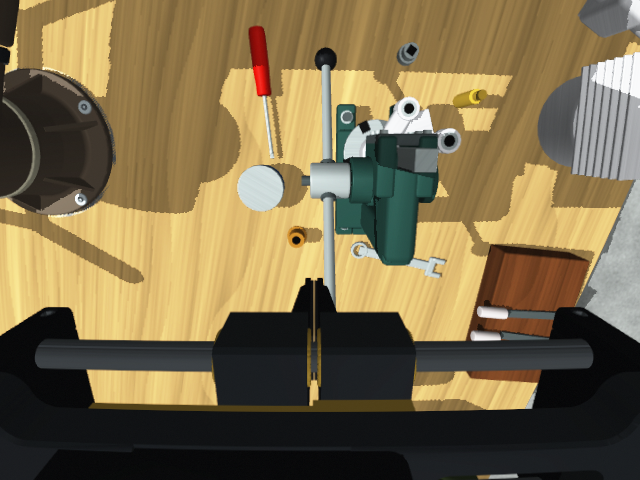

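```bash
python3 - <<'E'
from h import *
for nm,C in(("now",cloud(read_camera("wrist"))),("w1",np.load("w1.npy")),("top",cloud(read_camera("top"))),("scene",cloud(read_camera("scene"))),("top1",np.load("top1.npy")),("scene1",np.load("scene1.npy"))):
    d=C-HUB; s=d@F; L=d@np.array([F[1],-F[0],0])
    for a in(-130,-100,-60,60,100,130):
        m=(abs(s-a)<6)&(abs(L)<20)&(abs(d[...,2])<130)
        if m.sum()>10: print(nm,a,m.sum(),"L",np.percentile(L[m],[5,50,95]).round(1),"z",np.percentile(C[m][:,2],[5,50,95]).round(1))
E
```

```text
now -100 101 L [-0.5  5.7  9.1] z [270.1 274.2 278.7]
now -60 126 L [-1.4  3.5  8.5] z [245.3 249.1 253.5]
now 60 100 L [-3.2  2.2  7.8] z [166.6 170.9 176.1]
now 100 81 L [-3.1  1.9  7.1] z [141.3 145.2 149.9]
now 130 78 L [-3.   2.1  7.5] z [121.7 125.7 130.2]
w1 100 154 L [-3.4  2.1  7.6] z [267.9 273.3 277.7]
w1 130 216 L [-3.9  1.7  6.8] z [289.3 294.1 298.3]
top -130 60 L [-2.9  2.4  7.5] z [288.9 293.9 306.7]
top -100 51 L [-3.5  1.9  7. ] z [268.3 273.8 278.3]
top -60 48 L [-4.1  1.5  6.6] z [241.7 247.7 251.8]
scene -130 69 L [ 1.5  9.2 14.7] z [285.3 296.3 306. ]
scene -100 36 L [ 2.5  8.5 11.2] z [263.7 272.1 277.1]
scene -60 37 L [ 2.6  8.1 10.7] z [240.6 247.2 253.3]
scene 60 41 L [1.4 6.3 9.7] z [162.7 168.9 174.4]
scene 100 42 L [0.  5.8 9.5] z [136.6 142.4 148.6]
scene 130 42 L [-0.1  5.9  8.7] z [115.5 124.2 129.7]
top1 -130 45 L [-5.8  2.2  9.2] z [101.1 112.8 118.6]
top1 -100 36 L [-3.3  1.7  6.7] z [129.5 134.9 139.3]
top1 -60 42 L [-4.3  1.6  6.5] z [156.1 161.8 166.7]
top1 60 57 L [-5.2  0.3  5.3] z [240.3 245.3 250.4]
top1 100 62 L [-5.5 -0.1  5. ] z [267.1 272.8 277.1]
top1 130 67 L [-5.7 -0.2  4.7] z [288.  294.1 298.6]
scene1 60 34 L [ 3.8  7.8 10. ] z [232.8 239.5 245.9]
scene1 100 37 L [ 2.5  7.  10. ] z [260.4 268.4 274.4]
scene1 130 41 L [2.3 6.  9.4] z [280.5 287.8 294.8]
```

```bash
python3 - <<'E'
from h import *
np.set_printoptions(precision=1,suppress=True)
c=read_camera("wrist"); C=cloud(c); p,R=cur(); 
for v in(275,280,285,290,300,310,320,350,380):
    q=(C[v,296:336:4]-p)@R
    print(v,[tuple(x.round().astype(int)) for x in q if np.linalg.norm(x)<150])
E
```

```text
275 []
280 [(np.int64(12), np.int64(-2), np.int64(-27)), (np.int64(12), np.int64(4), np.int64(-27))]
285 [(np.int64(12), np.int64(-4), np.int64(-34)), (np.int64(12), np.int64(-2), np.int64(-33)), (np.int64(11), np.int64(0), np.int64(-31)), (np.int64(11), np.int64(2), np.int64(-31)), (np.int64(12), np.int64(4), np.int64(-33))]
290 [(np.int64(12), np.int64(-6), np.int64(-40)), (np.int64(12), np.int64(-4), np.int64(-40)), (np.int64(12), np.int64(-2), np.int64(-39)), (np.int64(11), np.int64(0), np.int64(-37)), (np.int64(10), np.int64(2), np.int64(-36)), (np.int64(11), np.int64(4), np.int64(-39)), (np.int64(12), np.int64(6), np.int64(-40)), (np.int64(12), np.int64(8), np.int64(-40))]
300 [(np.int64(12), np.int64(-7), np.int64(-51)), (np.int64(12), np.int64(-5), np.int64(-52)), (np.int64(12), np.int64(-4), np.int64(-51)), (np.int64(12), np.int64(-2), np.int64(-51)), (np.int64(11), np.int64(0), np.int64(-48)), (np.int64(11), np.int64(2), np.int64(-48)), (np.int64(12), np.int64(4), np.int64(-51)), (np.int64(12), np.int64(6), np.int64(-51)), (np.int64(12), np.int64(7), np.int64(-51))]
310 [(n
[... 1025 characters left out ...]
p.int64(-125)), (np.int64(32), np.int64(-1), np.int64(-121)), (np.int64(30), np.int64(0), np.int64(-117)), (np.int64(30), np.int64(1), np.int64(-118)), (np.int64(32), np.int64(2), np.int64(-120)), (np.int64(34), np.int64(3), np.int64(-124)), (np.int64(35), np.int64(4), np.int64(-125)), (np.int64(35), np.int64(5), np.int64(-125))]
380 [(np.int64(27), np.int64(-4), np.int64(-125)), (np.int64(28), np.int64(-3), np.int64(-126)), (np.int64(27), np.int64(-2), np.int64(-125)), (np.int64(25), np.int64(-1), np.int64(-123)), (np.int64(25), np.int64(2), np.int64(-122)), (np.int64(28), np.int64(3), np.int64(-126)), (np.int64(26), np.int64(4), np.int64(-125)), (np.int64(27), np.int64(5), np.int64(-126))]
```

The closed fingertips really end about 25 mm short of the TCP. That explains the offset, and it means the grasp point ran close to the bar's line during the front push. For the rear arm I'll open the gripper and push with one finger, which keeps the grasp point well to the side.

>>> step_arm(jaw=-1, plan=[{"x":-0.3,"y":-0.2,"z":0,"rx":0,"ry":0,"rz":0},{"x":-0.3,"y":-0.2,"z":0,"rx":0,"ry":0,"rz":0},{"x":-0.3,"y":-0.2,"z":0,"rx":0,"ry":0,"rz":0},{"x":-0.3,"y":-0.2,"z":0,"rx":0,"ry":0,"rz":0},{"x":-0.3,"y":-0.2,"z":0,"rx":0,"ry":0,"rz":0},{"x":-0.3,"y":-0.2,"z":0,"rx":0,"ry":0,"rz":0},{"x":-0.3,"y":-0.2,"z":0,"rx":0,"ry":0,"rz":0},{"x":-0.3,"y":-0.2,"z":0,"rx":0,"ry":0,"rz":0},{"x":-0.3,"y":-0.2,"z":0,"rx":0,"ry":0,"rz":0},{"x":-0.3,"y":-0.2,"z":0,"rx":0,"ry":0,"rz":0}])

```text
t: 18.5
eef_pos: [449.1, -63.0, 412.4]
tcp_rot: [3.142, -0.002, 1.792]
ft_force: [-0.4, -0.2, -0.2]
opening: 0.648
grip_force: 0.0
```

>>> step_arm(plan=[{"x":0,"y":0,"z":0,"rx":0,"ry":0,"rz":0},{"x":0,"y":0,"z":0,"rx":0,"ry":0,"rz":0},{"x":0,"y":0,"z":0,"rx":0,"ry":0,"rz":0},{"x":0,"y":0,"z":0,"rx":0,"ry":0,"rz":0},{"x":0,"y":0,"z":0,"rx":0,"ry":0,"rz":0},{"x":0,"y":0,"z":0,"rx":0,"ry":0,"rz":0},{"x":0,"y":0,"z":0,"rx":0,"ry":0,"rz":0},{"x":0,"y":0,"z":0,"rx":0,"ry":0,"rz":0},{"x":0,"y":0,"z":0,"rx":0,"ry":0,"rz":0},{"x":0,"y":0,"z":0,"rx":0,"ry":0,"rz":0}])

```text
t: 19.33
eef_pos: [449.5, -62.1, 412.4]
tcp_rot: [-3.142, -0.002, 1.792]
ft_force: [-0.3, 0.3, 0.3]
opening: 1.0
grip_force: 0.0
```

```bash
python3 - <<'E'
from h import *
np.set_printoptions(precision=1,suppress=True)
c=read_camera("wrist"); save(c,"w3.png"); C=cloud(c); p,R=cur(); print(p,state()["opening"])
q=(C-p)@R; m=(c["depth"]>0)&(q[...,2]<30)&(q[...,2]>-60)&(abs(q[...,1])<90)&(abs(q[...,0])<30)
for lo in range(-60,30,6):
    for sg in(-1,1):
        k=m&(q[...,2]>=lo)&(q[...,2]<lo+6)&(sg*q[...,1]>0)
        if k.sum()>3: print(lo,sg,k.sum(),q[k].min(0),q[k].max(0))
E
```

```text
[449.5 -62.1 412.4] 0.999641341221235
-60 -1 280 [ -6.9 -55.4 -59.9] [ 13.  -46.2 -54. ]
-60 1 280 [ -7.   47.6 -60. ] [ 13.2  57.  -54. ]
-54 -1 266 [-10.3 -54.6 -53.9] [ 12.7 -46.2 -48. ]
-54 1 247 [ -9.5  47.8 -54. ] [ 13.   56.2 -48. ]
-48 -1 231 [-10.1 -54.  -48. ] [ 12.8 -46.2 -42. ]
-48 1 210 [ -9.9  47.9 -48. ] [ 13.   55.4 -42. ]
-42 -1 203 [ -9.8 -53.3 -42. ] [ 12.5 -46.2 -36. ]
-42 1 207 [-10.3  48.  -42. ] [ 12.5  54.9 -36. ]
-36 -1 161 [-10.4 -52.7 -36. ] [ 12.2 -46.1 -30. ]
-36 1 179 [-10.   48.2 -36. ] [ 12.7  54.2 -30. ]
-30 -1 138 [-10.  -50.9 -30. ] [ 12.3 -46.  -24. ]
-30 1 146 [ -9.9  48.1 -30. ] [ 12.6  53.  -24.2]
-24 -1 7 [ -7.5 -50.2 -23.8] [ 11.6 -46.7 -22.9]
-24 1 7 [ -7.6  48.6 -23.9] [ 11.6  52.9 -23.3]
```

View pics/w3.png

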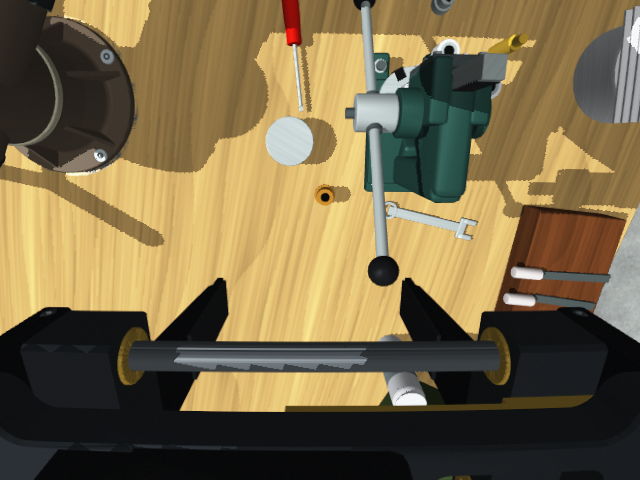

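The open fingertips at (220,282) and (408,282) end about 24 mm behind the nominal TCP and are about 5.5 mm thick. The rear ball is at (383,270), and the bar is in clear view. I'll align the right finger's tip over the rear arm, measuring both in this same camera.

```bash
cat > r.py <<'E'
from h import *
HZ=1.5
def rear(th,tau,gap,Lb,r=145,fy=50.6,tip=24):
    """TCP pose so that the right finger's tip end lies on the rear arm"""
    a=.62-th; b=np.cos(a)*F+np.sin(a)*K; n=-np.sin(a)*F+np.cos(a)*K; R=orient(tau)
    lat=np.array([F[1],-F[0],0])
    c=HUB+K*HZ+lat*Lb-r*b+n*(6+10*abs(np.sin(a+tau)))+K*gap
    return c+R[:,2]*tip-R[:,1]*fy, R
E
python3 - <<'E'
from r import *
C=cloud(read_camera("wrist")); d=C-HUB; s=d@F; L=d@np.array([F[1],-F[0],0])
for a in(-140,-120,-100,-80,-60,60,100):
    m=(abs(s-a)<6)&(abs(L)<20)&(abs(d[...,2])<130)
    if m.sum()>10: print(a,m.sum(),np.percentile(L[m],[5,50,95]).round(1),np.percentile(C[m][:,2],[50]).round(1))
A=cur()
for Lb in(2.5,): 
    E=rear(1.19,0,25,Lb); print(E[0]); rows(line(A,E,10))
w=[rear(a,b,0,2.5) for a,b in zip(np.linspace(1.2,0,41),np.linspace(0,-.5,41))]
for i in range(4): rows(w[10*i:10*i+11])
E
```

```text
-140 430 [-8.4  2.  15.5] [309.5]
-120 175 [-1.4  3.2  9.1] [287.9]
-100 164 [-1.6  3.2  8.8] [274.8]
-80 154 [-1.6  3.   8.9] [261.7]
-60 150 [-1.7  2.8  8.6] [248.5]
60 102 [-3.6  1.1  7.1] [171.]
100 88 [-3.4  1.1  7.3] [144.9]
[465.69736254 -64.51112696 290.3412204 ]
{"x":-0.02, "y":0.06, "z":0.49, "rz":0.01},{"x":-0.02, "y":0.06, "z":0.49, "rz":0.01},{"x":-0.02, "y":0.06, "z":0.49, "rz":0.01},{"x":-0.02, "y":0.06, "z":0.49, "rz":0.01},{"x":-0.02, "y":0.06, "z":0.49, "rz":0.01},{"x":-0.02, "y":0.06, "z":0.49, "rz":0.01},{"x":-0.02, "y":0.06, "z":0.49, "rz":0.01},{"x":-0.02, "y":0.06, "z":0.49, "rz":0.01},{"x":-0.02, "y":0.06, "z":0.49, "rz":0.01},{"x":-0.02, "y":0.06, "z":0.49, "rz":0.01},
{"x":-0.10, "z":0.14, "ry":0.12},{"x":-0.09, "z":0.15, "ry":0.13},{"x":-0.09, "z":0.15, "ry":0.13},{"x":-0.09, "z":0.15, "ry":0.12},{"x":-0.08, "z":0.15, "ry":0.13},{"x":-0.08, "z":0.15, "ry":0.13},{"x":-0.08, "z":0.16, "ry":0.12},{"x":-0.08, "z":0.16, "ry":0.13},{"x":-0.07, "z":0.16, "ry":0.13},{"x":-0.07, "z":0.16, "ry":0.12},
{"x":-0.07, "z":0.16, "ry":0.12},{"x":-0.06, "z":0.16, "ry":0.13},
[... 186 characters left out ...]
 "ry":0.12},{"x":-0.04, "z":0.17, "ry":0.12},{"x":-0.04, "z":0.17, "ry":0.13},
{"x":-0.04, "z":0.17, "ry":0.13},{"x":-0.03, "z":0.18, "ry":0.13},{"x":-0.03, "z":0.18, "ry":0.12},{"x":-0.03, "z":0.18, "ry":0.13},{"x":-0.02, "z":0.18, "ry":0.12},{"x":-0.02, "z":0.18, "ry":0.13},{"x":-0.02, "z":0.18, "ry":0.13},{"x":-0.01, "z":0.18, "ry":0.13},{"x":-0.01, "z":0.18, "ry":0.13},{"x":-0.01, "z":0.18, "ry":0.12},
{"z":0.18, "ry":0.12},{"z":0.18, "ry":0.12},{"z":0.18, "ry":0.13},{"x":0.01, "z":0.17, "ry":0.13},{"x":0.01, "z":0.17, "ry":0.13},{"x":0.01, "z":0.17, "ry":0.13},{"x":0.01, "z":0.17, "ry":0.12},{"x":0.02, "z":0.17, "ry":0.13},{"x":0.02, "z":0.17, "ry":0.13},{"x":0.02, "z":0.17, "ry":0.12},
```

>>> step_arm(plan=[{"x":-0.02,"y":0.065,"z":0.49,"rx":0,"ry":0,"rz":0.01},{"x":-0.02,"y":0.065,"z":0.49,"rx":0,"ry":0,"rz":0.01},{"x":-0.02,"y":0.065,"z":0.49,"rx":0,"ry":0,"rz":0.01},{"x":-0.02,"y":0.065,"z":0.49,"rx":0,"ry":0,"rz":0.01},{"x":-0.02,"y":0.065,"z":0.49,"rx":0,"ry":0,"rz":0.01},{"x":-0.02,"y":0.065,"z":0.49,"rx":0,"ry":0,"rz":0.01},{"x":-0.02,"y":0.065,"z":0.49,"rx":0,"ry":0,"rz":0.01},{"x":-0.02,"y":0.065,"z":0.49,"rx":0,"ry":0,"rz":0.01},{"x":-0.02,"y":0.065,"z":0.49,"rx":0,"ry":0,"rz":0},{"x":-0.02,"y":0.065,"z":0.49,"rx":0,"ry":0,"rz":0}])

```text
t: 20.27
eef_pos: [466.4, -63.3, 289.4]
tcp_rot: [3.142, -0.002, 1.784]
ft_force: [-0.0, -0.2, -0.1]
opening: 0.999
grip_force: 0.0
```

```bash
python3 - <<'E'
from r import *
c=read_camera("wrist"); C=cloud(c); p,R=cur(); print(p,rear(1.19,0,25,3.3)[0])
q=(C-p)@R
m=(q[...,2]>-40)&(q[...,2]<-26)&(q[...,1]>40)&(q[...,1]<60)&(abs(q[...,0])<15); print("tip y",q[m][:,1].min(),q[m][:,1].max(),q[m][:,2].max())
for x in(15,25,40,60):
    m=(abs(q[...,0]-x)<4)&(abs(q[...,1]-50)<16)&(q[...,2]<90)&(q[...,2]>-20); 
    if m.sum()>5: print("bar",x,m.sum(),np.percentile(q[m][:,1],[3,50,97]).round(1),np.median(q[m][:,2]).round(1))
save(c,"w4.png")
E
```

```text
[465.88805252 -63.15962042 287.20882801] [466.47900241 -64.34071827 290.3412204 ]
tip y 48.426620801647104 55.203126507300915 -26.067863098663253
bar 15 264 [45.9 50.5 56.6] 12.8
bar 25 259 [45.8 50.3 56.6] 19.0
bar 40 239 [45.6 50.2 56.6] 28.9
bar 60 220 [45.4 50.  56.3] 41.9
```

View pics/w4.png

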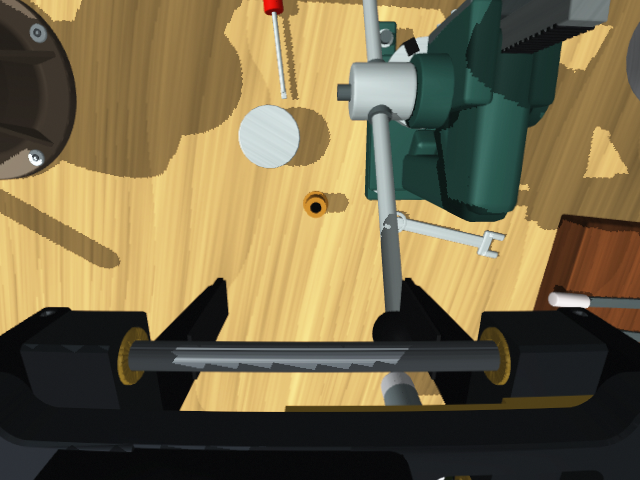

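The bar (y 46–56) is centred under the right fingertip (y 48–54) with a gap of about 20 mm. I'll descend and follow the arc.

>>> step_arm(plan=[{"x":0,"y":0,"z":0.15,"rx":0,"ry":0,"rz":0},{"x":0,"y":0,"z":0.15,"rx":0,"ry":0,"rz":0},{"x":0,"y":0,"z":0.1,"rx":0,"ry":0,"rz":0},{"x":0,"y":0,"z":0.1,"rx":0,"ry":0,"rz":0},{"x":0,"y":0,"z":0.1,"rx":0,"ry":0,"rz":0},{"x":0,"y":0,"z":0.1,"rx":0,"ry":0,"rz":0},{"x":0,"y":0,"z":0.1,"rx":0,"ry":0,"rz":0},{"x":0,"y":0,"z":0.05,"rx":0,"ry":0,"rz":0},{"x":0,"y":0,"z":0.05,"rx":0,"ry":0,"rz":0},{"x":0,"y":0,"z":0,"rx":0,"ry":0,"rz":0}])

```text
t: 21.15
eef_pos: [466.5, -63.3, 267.4]
tcp_rot: [3.141, -0.002, 1.784]
ft_force: [0.4, -0.6, 2.0]
opening: 1.0
grip_force: 0.8
```

>>> step_arm(plan=[{"x":-0.1,"y":0,"z":0.14,"rx":0,"ry":0.12,"rz":0},{"x":-0.09,"y":0,"z":0.15,"rx":0,"ry":0.13,"rz":0},{"x":-0.09,"y":0,"z":0.15,"rx":0,"ry":0.12,"rz":0},{"x":-0.09,"y":0,"z":0.15,"rx":0,"ry":0.13,"rz":0},{"x":-0.08,"y":0,"z":0.15,"rx":0,"ry":0.12,"rz":0},{"x":-0.08,"y":0,"z":0.15,"rx":0,"ry":0.13,"rz":0},{"x":-0.08,"y":0,"z":0.16,"rx":0,"ry":0.12,"rz":0},{"x":-0.08,"y":0,"z":0.16,"rx":0,"ry":0.13,"rz":0},{"x":-0.07,"y":0,"z":0.16,"rx":0,"ry":0.12,"rz":0},{"x":-0.07,"y":0,"z":0.16,"rx":0,"ry":0.13,"rz":0}])

```text
t: 21.98
eef_pos: [470.2, -81.4, 227.7]
tcp_rot: [-3.141, -0.128, 1.784]
ft_force: [0.0, 2.3, 2.0]
opening: 0.998
grip_force: 1.5
```

```bash
python3 m.py; python3 -c "
from h import *
s=state();print(s['ft_force'],s['moment'],s['tcp_rot'])"
```

```text
scene 1 152 th 0.831 off -0.5
scene -1 135 th 0.895 off 6.0
ram top 314.0253310887325
top 1 155 th 0.872 off 4.5
top -1 301 th 0.889 off 6.8
ram top 315.4645046200742
[470.09174849 -81.76472687 227.31557708] 22.0833
[ 1.07445281 -0.28413423  0.26635892] [-0.0237132  -0.15170915  0.03478097] [-3.14043531 -0.12797787  1.78303911]
```

>>> step_arm(plan=[{"x":-0.07,"y":0,"z":0.16,"rx":0,"ry":0.12,"rz":0},{"x":-0.06,"y":0,"z":0.16,"rx":0,"ry":0.13,"rz":0},{"x":-0.06,"y":0,"z":0.17,"rx":0,"ry":0.12,"rz":0},{"x":-0.06,"y":0,"z":0.17,"rx":0,"ry":0.13,"rz":0},{"x":-0.06,"y":0,"z":0.17,"rx":0,"ry":0.12,"rz":0},{"x":-0.05,"y":0,"z":0.17,"rx":0,"ry":0.13,"rz":0},{"x":-0.05,"y":0,"z":0.17,"rx":0,"ry":0.12,"rz":0},{"x":-0.05,"y":0,"z":0.17,"rx":0,"ry":0.13,"rz":0},{"x":-0.04,"y":0,"z":0.17,"rx":0,"ry":0.12,"rz":0},{"x":-0.04,"y":0,"z":0.17,"rx":0,"ry":0.13,"rz":0}])

```text
t: 22.92
eef_pos: [471.4, -86.7, 184.0]
tcp_rot: [-3.142, -0.253, 1.784]
ft_force: [-0.8, 1.4, 3.5]
opening: 1.0
grip_force: 1.5
```

>>> step_arm(plan=[{"x":-0.04,"y":0,"z":0.17,"rx":0,"ry":0.13,"rz":0},{"x":-0.03,"y":0,"z":0.18,"rx":0,"ry":0.12,"rz":0},{"x":-0.03,"y":0,"z":0.18,"rx":0,"ry":0.13,"rz":0},{"x":-0.03,"y":0,"z":0.18,"rx":0,"ry":0.12,"rz":0},{"x":-0.02,"y":0,"z":0.18,"rx":0,"ry":0.13,"rz":0},{"x":-0.02,"y":0,"z":0.18,"rx":0,"ry":0.12,"rz":0},{"x":-0.02,"y":0,"z":0.18,"rx":0,"ry":0.13,"rz":0},{"x":-0.01,"y":0,"z":0.18,"rx":0,"ry":0.12,"rz":0},{"x":-0.01,"y":0,"z":0.18,"rx":0,"ry":0.13,"rz":0},{"x":-0.01,"y":0,"z":0.18,"rx":0,"ry":0.12,"rz":0}])

```text
t: 23.75
eef_pos: [469.6, -78.6, 139.9]
tcp_rot: [-3.141, -0.378, 1.784]
ft_force: [-1.4, 0.6, 3.4]
opening: 1.003
grip_force: 1.6
```

```bash
python3 m.py; python3 -c "
from r import *
print(rear(.3,-.375,0,3.3)[0],state()['tcp_rot'])
for th in(.15,.1,.05,0,-.05): print(th,rear(th,-.5,0,3.3)[0])"
```

```text
scene 1 181 th 0.319 off 2.4
ram top 324.6751211756047
top 1 328 th 0.301 off 4.2
top -1 230 th 0.321 off 2.9
ram top 325.65089965124827
[469.52241615 -78.62547832 139.46065223] 23.85
[469.67056485 -78.97995071 139.7728946 ] [-3.14069922 -0.37819597  1.78306547]
0.15 [467.47984044 -68.93141665 120.38634723]
0.1 [466.79476902 -65.78909374 113.77086587]
0.05 [466.10811495 -62.6395115  107.83162681]
0 [465.36327763 -59.22305108 102.04550284]
-0.05 [464.56161102 -55.54592303  96.4240683 ]
```

>>> step_arm(plan=[{"x":0,"y":0,"z":0.18,"rx":0,"ry":0.12,"rz":0},{"x":0,"y":0,"z":0.18,"rx":0,"ry":0.13,"rz":0},{"x":0,"y":0,"z":0.18,"rx":0,"ry":0.12,"rz":0},{"x":0.01,"y":0,"z":0.17,"rx":0,"ry":0.13,"rz":0},{"x":0.01,"y":0,"z":0.17,"rx":0,"ry":0.12,"rz":0},{"x":0.01,"y":0,"z":0.17,"rx":0,"ry":0.13,"rz":0},{"x":0.01,"y":0,"z":0.17,"rx":0,"ry":0.12,"rz":0},{"x":0.02,"y":0,"z":0.15,"rx":0,"ry":0.13,"rz":0},{"x":0.01,"y":0,"z":0.1,"rx":0,"ry":0.12,"rz":0},{"x":0,"y":0,"z":0,"rx":0,"ry":0,"rz":0}])

```text
t: 24.68
eef_pos: [466.0, -62.1, 107.0]
tcp_rot: [-3.141, -0.491, 1.783]
ft_force: [0.2, -1.1, -0.3]
opening: 1.001
grip_force: 0.3
```

>>> step_arm(plan=[{"x":0.01,"y":0,"z":0.06,"rx":0,"ry":0,"rz":0},{"x":0.01,"y":0,"z":0.06,"rx":0,"ry":0,"rz":0},{"x":0,"y":0,"z":0,"rx":0,"ry":0,"rz":0},{"x":0,"y":0,"z":0,"rx":0,"ry":0,"rz":0},{"x":0,"y":0,"z":0,"rx":0,"ry":0,"rz":0},{"x":0,"y":0,"z":0,"rx":0,"ry":0,"rz":0},{"x":0,"y":0,"z":0,"rx":0,"ry":0,"rz":0},{"x":0,"y":0,"z":0,"rx":0,"ry":0,"rz":0},{"x":0,"y":0,"z":0,"rx":0,"ry":0,"rz":0},{"x":0,"y":0,"z":0,"rx":0,"ry":0,"rz":0}])

```text
t: 25.52
eef_pos: [465.7, -60.4, 105.2]
tcp_rot: [-3.141, -0.489, 1.784]
ft_force: [-0.1, -0.5, 1.6]
opening: 1.001
grip_force: 0.6
```

Now a gentle push to the upper stop, watching the force.

>>> step_arm(plan=[{"x":0.01,"y":0,"z":0.06,"rx":0,"ry":0,"rz":0},{"x":0.01,"y":0,"z":0.06,"rx":0,"ry":0,"rz":0},{"x":0,"y":0,"z":0,"rx":0,"ry":0,"rz":0},{"x":0,"y":0,"z":0,"rx":0,"ry":0,"rz":0},{"x":0,"y":0,"z":0,"rx":0,"ry":0,"rz":0},{"x":0,"y":0,"z":0,"rx":0,"ry":0,"rz":0},{"x":0,"y":0,"z":0,"rx":0,"ry":0,"rz":0},{"x":0,"y":0,"z":0,"rx":0,"ry":0,"rz":0},{"x":0,"y":0,"z":0,"rx":0,"ry":0,"rz":0},{"x":0,"y":0,"z":0,"rx":0,"ry":0,"rz":0}])

```text
t: 26.35
eef_pos: [465.3, -58.7, 102.7]
tcp_rot: [-3.141, -0.489, 1.784]
ft_force: [-0.8, -1.5, 0.4]
opening: 1.002
grip_force: 0.6
```

>>> step_arm(plan=[{"x":0.01,"y":0,"z":0.06,"rx":0,"ry":0,"rz":0},{"x":0.01,"y":0,"z":0.06,"rx":0,"ry":0,"rz":0},{"x":0,"y":0,"z":0,"rx":0,"ry":0,"rz":0},{"x":0,"y":0,"z":0,"rx":0,"ry":0,"rz":0},{"x":0,"y":0,"z":0,"rx":0,"ry":0,"rz":0},{"x":0,"y":0,"z":0,"rx":0,"ry":0,"rz":0},{"x":0,"y":0,"z":0,"rx":0,"ry":0,"rz":0},{"x":0,"y":0,"z":0,"rx":0,"ry":0,"rz":0},{"x":0,"y":0,"z":0,"rx":0,"ry":0,"rz":0},{"x":0,"y":0,"z":0,"rx":0,"ry":0,"rz":0}])

```text
t: 27.18
eef_pos: [465.1, -57.1, 100.3]
tcp_rot: [3.141, -0.489, 1.784]
ft_force: [-0.8, -5.1, 3.0]
opening: 0.999
grip_force: 2.6
```

```bash
python3 m.py; python3 -c "
from h import *
s=state();print(s['ft_force'],s['tcp_rot'])"
```

```text
scene 1 181 th 0.003 off -0.4
ram top 330.08032118148054
top 1 379 th 0.000 off 3.8
top -1 261 th -0.001 off 4.0
ram top 331.23702015423453
[465.09885656 -57.12710574 100.32589459] 27.2833
[-0.6660364  -5.8690511   3.30801806] [ 3.14132676 -0.48847289  1.78378366]
```

The lever is at the stop. I'll back away along the tool axis and then go up clear of the press.

>>> step_arm(plan=[{"x":0,"y":0,"z":-0.1,"rx":0,"ry":0,"rz":0},{"x":0,"y":0,"z":-0.2,"rx":0,"ry":0,"rz":0},{"x":0,"y":0,"z":-0.3,"rx":0,"ry":0,"rz":0},{"x":0,"y":0,"z":-0.4,"rx":0,"ry":0,"rz":0},{"x":0,"y":0,"z":-0.5,"rx":0,"ry":0,"rz":0},{"x":0,"y":0,"z":-0.5,"rx":0,"ry":0,"rz":0},{"x":0,"y":0,"z":-0.5,"rx":0,"ry":0,"rz":0},{"x":0,"y":0,"z":-0.5,"rx":0,"ry":0,"rz":0},{"x":0,"y":0,"z":-0.5,"rx":0,"ry":0,"rz":0},{"x":0,"y":0,"z":-0.5,"rx":0,"ry":0,"rz":0}])

```text
t: 28.12
eef_pos: [474.9, -103.4, 190.0]
tcp_rot: [3.141, -0.489, 1.784]
ft_force: [-0.2, 0.8, 0.1]
opening: 0.998
grip_force: 0.0
```

>>> step_arm(plan=[{"x":0,"y":-0.2,"z":-0.7,"rx":0,"ry":-0.4,"rz":0},{"x":0,"y":-0.2,"z":-0.7,"rx":0,"ry":-0.4,"rz":0},{"x":0,"y":-0.2,"z":-0.7,"rx":0,"ry":-0.4,"rz":0},{"x":0,"y":-0.2,"z":-0.7,"rx":0,"ry":-0.4,"rz":0},{"x":0,"y":0,"z":-0.7,"rx":0,"ry":-0.4,"rz":0},{"x":0,"y":0,"z":-0.7,"rx":0,"ry":-0.4,"rz":0},{"x":0,"y":0,"z":-0.7,"rx":0,"ry":-0.4,"rz":0},{"x":0,"y":0,"z":-0.6,"rx":0,"ry":-0.4,"rz":0},{"x":0,"y":0,"z":-0.3,"rx":0,"ry":0,"rz":0},{"x":0,"y":0,"z":0,"rx":0,"ry":0,"rz":0}])

```text
t: 28.95
eef_pos: [465.8, -154.4, 326.6]
tcp_rot: [3.139, -0.168, 1.784]
ft_force: [-0.1, -0.1, -0.6]
opening: 1.002
grip_force: 0.0
```

```bash
python3 m.py; python3 - <<'E'
from h import *
c=read_camera("scene"); C=cloud(c); im=c["image"][190:390,300:500]; cv2.imwrite("pics/s5c.png",cv2.resize(im[:,:,::-1],(600,600),interpolation=cv2.INTER_CUBIC))
d=C-HUB; s=d@F; L=d@np.array([F[1],-F[0],0])
m=(np.hypot(s-39,L-80)<18)&(C[...,2]>95)&(C[...,2]<115); print("flange z",np.percentile(C[m][:,2],[5,25,50,75,95]).round(1))
m=(np.hypot(s-39,L-80)>20)&(np.hypot(s-39,L-80)<26)&(C[...,2]>85)&(C[...,2]<115); print("boss z",np.percentile(C[m][:,2],[50,75,95]).round(1))
E
```

```text
scene 1 187 th 0.005 off -0.1
ram top 330.12564009526494
top 1 378 th -0.003 off 3.4
top -1 260 th 0.002 off 3.8
ram top 331.52791972751095
[ 465.31649684 -154.32514713  324.21411111] 29.05
flange z [ 99.3 101.2 102.3 103.1 104.5]
boss z [ 99.2 100.7 103.3]
```

View pics/s5c.png

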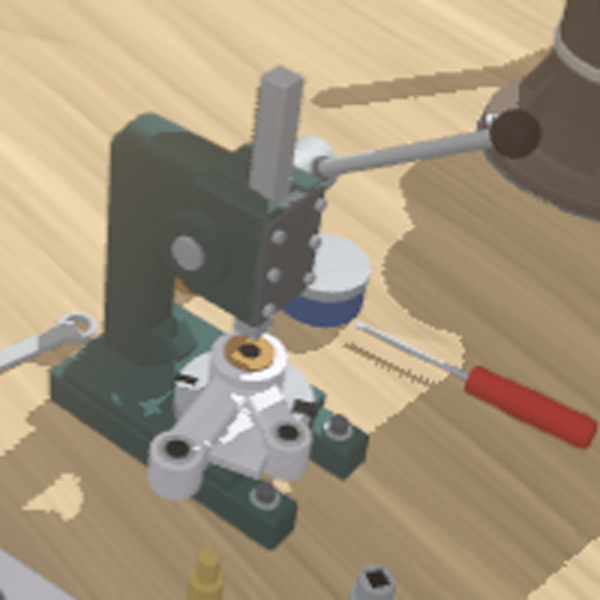

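The bush flange, at (250,350), is flat on the boss at about 102.5 mm. The ram is at the top, the lever is at 0 and the arm is clear, so I'm handing in.

```bash
python3 -c "
from cell import *
print(job_done())"
```

```text
the job is handed in; nothing more can be done
None
```

I handed the job in with the bush home (flange about 102.5 mm, nominal 103), the ram at the top (lever about 0 rad) and the arm clear, but no verdict came back: in the front push the shut fingertips ended about 25 mm short of the TCP, so by my reckoning the grasp point lay inside the forbidden "bar between the fingers" zone (the bar stayed under the shut fingers) and may count as a fail; the rear push used one open finger to avoid this.

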